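# Pull the heat sinks, log the batch and shut the jars

### The arm

A 7-joint arm with a two-finger parallel gripper is mounted at the origin on the work surface. World frame = base frame: x ahead of the robot, y to its left, z up, the work surface at z = 0. Lengths are in m, angles in rad, forces in N, time in s.
With the tool pointing down it reaches from about 0.4 to 0.85 m from the base axis. Payload 10.4 kg.
Tool frame: the origin (TCP) lies on the centre line of the jaws, within the pads' length; the fingertips stand 17 mm ahead of it and the grasp point (between the pads) lies 2 mm behind it (manip.tcp_to_tips is the distance from the TCP to the fingertips, in m); z points along the fingers, x is the direction in which the jaws open and shut, and the axes are right-handed (so a half turn about z gives the same grasp; the last joint's range is limited). The gripper opens to 85 mm and grips with 20 to 120 N. Pads are 22 mm wide; open, the fingers measure 114 mm over their backs; the gripper's body (76 mm by 85 mm) begins 54 mm behind the grasp point. The pads swing forward as they close: fully open they stand 13 mm farther back than shut.
Start: joints at [-1.186, 0.332, -0.065, 1.46, 0.022, 1.35, -0.088], TCP at [0.248, 0.574, 0.221] pointing down, gripper open.
Joint ranges: [-2.6, 2.6], [-0.5, 2.12], [-1.47, 1.34], [0.16, 2.42], [-1.27, 4.41], [0.06, 2.06], [-2.6, 2.6]. Speed limits (rad/s): [2.22, 2.22, 2.79, 2.79, 3.14, 3.14, 3.14].

### API

Orientations are given as a unit quaternion [x, y, z, w].
In Python, from workcell import manip gives the robot as it stands.
- The arm moves only by the shell command python3 -m pendant 'ROWS' [FORCE]. ROWS is JSON, a list of rows, each a list of 3 entries, a list of its own where there are three numbers: the shift along the world's x, y, z in cm, then the turn, a rotation vector about the world's x, y, z in degrees, then the closure in counts, from 0 (fully open) to 255 (shut). A call has 1 to 12 rows; each row shifts and turns the pose as measured when the row begins; what a row does not reach is not made up. A row lasts 1/8 s, in which the tool goes at most 62.5 mm and 10.7 degrees, less where a joint would pass 70% of its speed; a pose out of reach is approached as far as the arm can. A call is refused whole if a number of a shift passes 6.25 or a number of a turn 10.7, either way. A call with a gripper value outside its range is refused whole. The fingers move at their own pace and stop on an object; FORCE is the grip in N (left out, the last holds). Time passes only in rows, so rows that do not move let the fingers close. It gives the time, the measured TCP pose, the force and the opening at its end, in the units of the state.
- manip.get_obs(): the state, without advancing time (a new reading comes with each control period).
- manip.camera(name): name is "side" or "top"; returns a dict with "pixels" (420x560x3 uint8, red, green, blue), "range_z" (420x560 float32, m along the optical axis (not along the pixel's ray), 0 where there is no reading), "K" (3x3 intrinsics, pixels), "dist" ([k1, k2, p1, p2, k3] as OpenCV has them; the pictures are not rectified), "origin" and "rotation" of the camera in the world. Camera axes: x right, y down, z forward; pixel columns grow to the right and rows downward; lengths in m; the calibration is good to about 2 mm. A picture is of the moment at which its call begins.
- manip.hand_in(): hands the job in, once; it reports no verdict.
The state is a dict: "clock": time; "joint_pos": joint angles; "joint_velocities": joint speeds; "tau": joint torques, N m; "position": TCP position; "ee_rot": TCP orientation; "ft_force": force on the tool from outside, world axes, zero at the start; "torque": the same for the moment, N m; "grip_width": opening from 0.0 (shut) to 1.0 (fully open).
Only numpy, scipy, OpenCV 4.12 (cv2) and the standard library are available. Lean on these libraries where they do the work, as an engineer would, in place of code of your own. Each camera call takes 0.05 s, during which the arm holds its last target.

### The job

Slide every heat sink there is sideways off its power module, keeping it down on the module until it is right off and never lifting it straight up, without disturbing the modules and baseplates below, and lay them all flat in the yellow tray, side by side. When all of them are in the tray, log the batch: pick up the tally counter, click it by pushing its red end button well in against the steel plate, and stand it back upright in the middle of its black rest. Also screw the caps of both containers, the red one of the paste jar and the green one of the cleaner tub, fully home, and leave everything else on the bench as it is.

Things in the scene. Friction and masses are not known exactly. Their poses are not given: they have to be found in the camera images.
- sinkA_mid (a point): Heat sink A, bare aluminium, about 0.28 kg, lying loose on power module A, or absent. Flat base 90 (its x) by 70 (its y) by 8 mm thick with low fins up to 14 mm above its underside, and along its middle one solid upright rib, 74 long (x), 24 wide (y), top at 50 mm above the underside: grip it across the rib. This point is its centre, 25 mm above its underside (the rib's top is 25 mm above this point). Axes: x along the rib, z up.
- sinkB_mid (a point): Heat sink B, bare aluminium, about 0.28 kg, lying loose on power module B, or absent. Flat base 90 (its x) by 70 (its y) by 8 mm thick with low fins up to 14 mm above its underside, and along its middle one solid upright rib, 74 long (x), 24 wide (y), top at 50 mm above the underside: grip it across the rib. This point is its centre, 25 mm above its underside (the rib's top is 25 mm above this point). Axes: x along the rib, z up.
- sinkC_mid (a point): Heat sink C, bare aluminium, about 0.28 kg, lying loose on power module C, or absent. Flat base 90 (its x) by 70 (its y) by 8 mm thick with low fins up to 14 mm above its underside, and along its middle one solid upright rib, 74 long (x), 24 wide (y), top at 50 mm above the underside: grip it across the rib. This point is its centre, 25 mm above its underside (the rib's top is 25 mm above this point). Axes: x along the rib, z up.
- moduleA_mid (a point): Power module A, black block 110 (x) by 96 (y) by 24 mm, brass terminals, loose on baseplate A; this point is its centre, its top is 12 mm higher. Heat sink A, if present, lies on it. Must stay where it is.
- baseA_mid (a point): Baseplate A, green plate 120 (x) by 106 (y) by 8 mm, loose on the bench, bottom of stack A; this point is its centre. Must stay where it is.
- moduleB_mid (a point): Power module B, black block 110 (x) by 96 (y) by 24 mm, brass terminals, loose on baseplate B; this point is its centre, its top is 12 mm higher. Heat sink B, if present, lies on it. Must stay where it is.
- baseB_mid (a point): Baseplate B, green plate 120 (x) by 106 (y) by 8 mm, loose on the bench, bottom of stack B; this point is its centre. Must stay where it is.
- moduleC_mid (a point): Power module C, black block 110 (x) by 96 (y) by 24 mm, brass terminals, loose on baseplate C; this point is its centre, its top is 12 mm higher. Heat sink C, if present, lies on it. Must stay where it is.
- baseC_mid (a point): Baseplate C, green plate 120 (x) by 106 (y) by 8 mm, loose on the bench, bottom of stack C; this point is its centre. Must stay where it is.
- tray_in (a point): Yellow tray fixed to the bench, inside 152 (its x) by 342 (its y) mm, walls 4 mm thick, rim 14 mm above the inner floor; this point is the centre of the inner floor, 4 mm above the bench. It takes three heat sinks side by side along its y, each with its rib along the tray's x.
- counter_mid (a point): Tally counter: white upright body 34 by 34 mm square in plan, from 16 to 112 mm above its foot, standing on the red button at its lower end (disc 44 mm across, 8 mm thick). This point is its centre, 56 mm above the underside of the button when the button is out. About 0.16 kg. Its z is up, its x and y are square to the body's flat sides.
- counter_btn (a joint): Travel of the counter's red end button, m: 0 out, 0.006 fully pushed into the body. Springs back; starts to move at about 3.6 N, fully in at about 11.5 N, clicks beyond 4 mm (about 9 N).
- rest_top (a point): Round black rubber rest, 80 mm across and 6 mm thick with a grey disc, fixed to the bench, where the tally counter stands at the start and belongs at the end; this point is the centre of its top.
- plate_top (a point): Square bare steel clicking plate, 90 by 90 by 6 mm, fixed to the bench; this point is the centre of its top.
- jar_cap_mid (a point): Red ribbed screw cap of the amber paste jar, 54 mm across (55 over the ribs), 26 mm high; this point is on its turning axis at half its height, 80 mm above the bench. The jar is fixed to the bench, its body 68 mm and its foot 96 mm across. A white line on the cap stands over the white mark on the jar when it is shut.
- jar_cap (a joint): Turn of the jar's cap, rad: 0 is screwed fully home (end stop); it grows as the cap is unscrewed (counter-clockwise from above) up to 3.2, and stays where it is left; it turns in place and neither rises nor comes off. Friction about 0.12 N m.
- tub_cap_mid (a point): Green ribbed screw cap of the grey cleaner tub, 54 mm across (55 over the ribs), 26 mm high; this point is on its turning axis at half its height, 80 mm above the bench. The tub is fixed to the bench, its body 68 mm and its foot 96 mm across. A white line on the cap stands over the white mark on the tub when it is shut.
- tub_cap (a joint): Turn of the tub's cap, rad: 0 is screwed fully home (end stop); it grows as the cap is unscrewed (counter-clockwise from above) up to 3.2, and stays where it is left; it turns in place and neither rises nor comes off. Friction about 0.12 N m.
- spool: Grey solder spool standing on its end, 66 mm across, 55 mm high; origin at the centre of its underside. Bystander.
- meter: Green hand-held multimeter lying flat, 160 (x) by 78 by 34 mm; origin at the centre of its underside. Bystander.
- screwdriver: Screwdriver lying along its x, 180 mm long; bystander.
- bottle: White bottle with blue cap, 52 mm across, 120 mm high; origin at the centre of its underside. Bystander.
- brush: Brush lying along its x, 160 mm long; bystander.
- mug: White mug, 80 mm across, 90 mm high, handle at its y; origin at the centre of its underside. Bystander.

How it is judged:
On the way, in this order (a step that is already met when the one before it is completed fails the run):
1. all the heat sinks lie flat in the yellow tray (x of sinkA_mid in the frame of tray_in between -0.06 and 0.06 m and y of sinkA_mid in the frame of tray_in between -0.16 and 0.16 m and z of each of sinkA_mid, sinkB_mid, sinkC_mid in the frame of tray_in below 0.033 m and angle between each of sinkA_mid, sinkB_mid, sinkC_mid's own z axis and vertical below 0.12 rad and x of sinkB_mid in the frame of tray_in between -0.06 and 0.06 m and y of sinkB_mid in the frame of tray_in between -0.16 and 0.16 m and x of sinkC_mid in the frame of tray_in between -0.06 and 0.06 m and y of sinkC_mid in the frame of tray_in between -0.16 and 0.16 m), for 0.3 s.
2. the tally counter's end button is pushed in at least 4 mm against the steel plate (value of joint counter_btn above 0.004 m and contact force between counter and plate above 3 N), for 0.05 s.
At the end, for the whole second after the job is handed in: Every heat sink present lies flat on the tray's floor (inside the rim, tilt under 0.12 rad), the counter stands upright on its rest within 22 mm of its centre, both caps are within 0.12 rad of fully home, and all is at rest (all of step 1 and linear speed of each of sinkA, sinkB, sinkC, counter below 0.02 m/s and value of joint each of jar_cap, tub_cap below 0.12 rad and horizontal distance between counter_mid and rest_top below 0.022 m and angle between counter_mid's own z axis and vertical below 0.1 rad and z of counter_mid in the frame of rest_top below 0.062 m); the robot touches nothing.
It fails at once if heat sink A was lifted off its module instead of being slid clear of it (horizontal distance between sinkA_mid and moduleA_mid below 0.06 m and z of sinkA_mid in the frame of moduleA_mid between 0.047 and 0.09 m).
It fails at once if heat sink B was lifted off its module instead of being slid clear of it (horizontal distance between sinkB_mid and moduleB_mid below 0.06 m and z of sinkB_mid in the frame of moduleB_mid between 0.047 and 0.09 m).
It fails at once if heat sink C was lifted off its module instead of being slid clear of it (horizontal distance between sinkC_mid and moduleC_mid below 0.06 m and z of sinkC_mid in the frame of moduleC_mid between 0.047 and 0.09 m).
It fails at once if a power module or baseplate below a heat sink was disturbed (moved more than 20 mm) (distance of any of baseA_mid, baseB_mid, baseC_mid, moduleA_mid, moduleB_mid, moduleC_mid from where it was at the start of the episode above 0.02 m).
It fails at once if a bystander was moved more than 40 mm (distance of any of spool, meter, screwdriver, bottle, brush, mug from where it was at the start of the episode above 0.04 m).
Of sinkA, sinkB, sinkC only 2 to 3 are there at a start; the rules pass over those that are not, and their reading is None.
At some moment in a run one of sinkA, sinkB, sinkC may be knocked a few centimetres aside while the robot is not near it.
It also fails if it takes over 208 s, if anything falls off the work surface, if the arm or the gripper's body presses on something with over 40 N, if the wrist force passes 120 N, or if a joint passes its speed limit or range.

## Working session

There is one attempt and no reset: what is moved stays moved. The work goes in short steps, Python scripts to look and compute and a shell command to move; the robot and the scene stay as the last step left them, time stands still between calls to the robot, and variables do not carry over. Pictures are saved under pics/ and viewed, and the job is handed in when it is done.

```bash
ls; mkdir -p pics; python3 - <<'E'
from workcell import manip
import cv2,numpy as np
o=manip.get_obs()
for k,v in o.items(): print(k,v)
print(manip.tcp_to_tips)
for n in("side","top"):
    c=manip.camera(n)
    cv2.imwrite(f"pics/{n}0.png",c["pixels"][:,:,::-1])
    print(n,c["K"],c["dist"],c["origin"],c["rotation"])
E
```

```text
pics
clock 0.0
joint_pos [-1.18559726  0.33289037 -0.06470516  1.4609525   0.02162389  1.34992859
 -0.08848399]
joint_velocities [-0.00091873 -0.00062129  0.00028379  0.00122663 -0.00091008 -0.00099118
  0.00028661]
tau [-2.73621472e-04 -6.25425982e+01  4.88485862e-02 -3.91615534e+01
  1.59957289e-02  9.81831254e-03  1.38171151e-05]
position [0.24771909 0.5733697  0.22009909]
ee_rot [ 8.35627189e-01  5.49296506e-01 -5.93013422e-04  4.44657559e-04]
ft_force [-0.35974606  0.84987946 -0.50080292]
torque [ 0.00022072 -0.00681311  0.00034071]
grip_width 1.0018000646158183
0.017
side [[432.12239907   0.         270.38465231]
 [  0.         432.12239907 209.61767184]
 [  0.           0.           1.        ]] [-0.02262324  0.          0.          0.          0.        ] [0.45172428 0.94183446 0.79113013] [-0.06305609  0.88808155 -0.45407937  0.03386754]
top [[544.82693853   0.         286.31993969]
 [  0.         544.82693853 209.04962974]
 [  0.           0.           1.        ]] [0.04648969 0.         0.         0.         0.        ] [ 0.44980172 -0.02924043  1.5026924 ] [-0.70571637  0.7071462  -0.02596478  0.03513533]
```

View pics/side0.png

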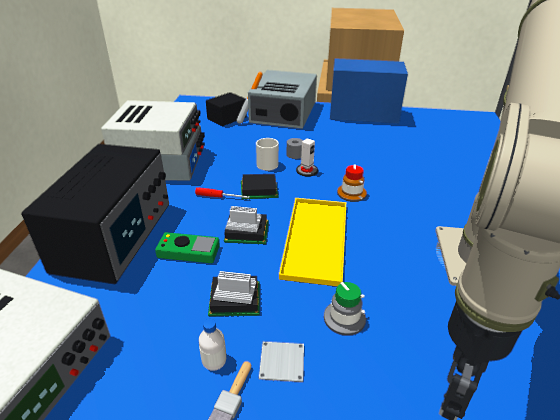

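View pics/top0.png

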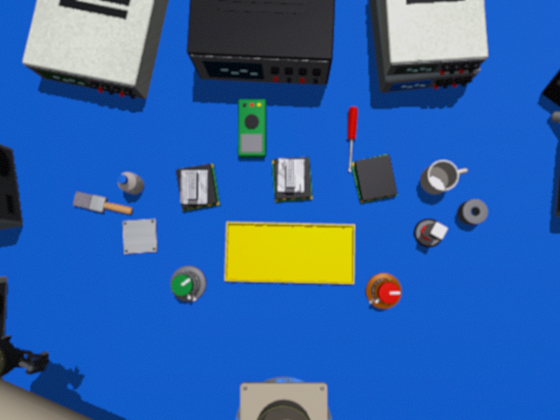

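The side and top views show two heat sinks. One is on the left module at top-image (196,187) and one on the middle module at (292,177). The right module at (375,178) is bare. The tray is at (290,253), the plate at (140,236), the counter at (432,232), the red cap at (385,292) and the green cap at (185,284).

```bash
cat > h.py <<'E'
import numpy as np,cv2
from scipy.spatial.transform import Rotation as R
from workcell import manip
def cam(n,save=None):
    c=manip.camera(n)
    if save: cv2.imwrite(f"pics/{save}.png",c["pixels"][:,:,::-1])
    return c
def rays(c,uv):
    p=cv2.undistortPoints(np.array(uv,float).reshape(-1,1,2),c["K"],np.array(c["dist"])).reshape(-1,2)
    return np.c_[p,np.ones(len(p))]
def rot(c):
    q=np.array(c["rotation"]); return R.from_quat(q).as_matrix() if q.size==4 else q
def plane(c,uv,z):
    d=rays(c,uv)@rot(c).T; o=np.array(c["origin"]); return o+d*((z-o[2])/d[:,2])[:,None]
def cloud(c):
    h,w=c["range_z"].shape; v,u=np.mgrid[:h,:w]
    d=rays(c,np.c_[u.ravel(),v.ravel()])*c["range_z"].reshape(-1,1)
    P=d@rot(c).T+np.array(c["origin"]); P[c["range_z"].ravel()==0]=np.nan
    return P.reshape(h,w,3)
def rect(P,m):
    q=P[m][:,:2].astype(np.float32)*1000
    (cx,cy),(w,h),a=cv2.minAreaRect(q)
    if w<h: w,h,a=h,w,a+90
    return round(cx),round(cy),round(w),round(h),round((a+90)%180-90,1),len(q),[round(t) for t in np.median(q,0)]
def boxm(P,x0,x1,y0,y1,z0,z1):
    with np.errstate(all='ignore'): return (P[...,0]>x0)&(P[...,0]<x1)&(P[...,1]>y0)&(P[...,1]<y1)&(P[...,2]>z0)&(P[...,2]<z1)
def pose():
    o=manip.get_obs(); r=R.from_quat(o["ee_rot"]).as_matrix()
    print("t",round(o["clock"],2),"p",np.round(o["position"],4),"xdir",np.round(np.degrees(np.arctan2(r[1,0],r[0,0])),1),"z",np.round(r[:,2],3),"f",np.round(o["ft_force"],1),"g",round(o["grip_width"],3), "q",np.round(o["joint_pos"],2))
E
python3 - <<'E'
from h import *
c=cam("top");P=cloud(c)
hsv=cv2.cvtColor(c["pixels"],cv2.COLOR_RGB2HSV)
for n,(u,v) in dict(A=(196,187),B=(292,177),C=(375,178),tray=(290,253),plate=(140,236),jar=(392,293),tub=(181,285),counter=(438,231),spool=(474,211),bottle=(126,180),mug=(440,178),meter=(252,130)).items():
    print(n,np.round(P[v,u]*1000))
lab,N=None,None
m=boxm(P,.3,.8,-.5,.5,.068,.2)
n,l,s,ce=cv2.connectedComponentsWithStats(m.astype(np.uint8))
for i in range(1,n):
    if s[i,4]>30: print("high",ce[i].round(),rect(P,l==i),np.round(np.nanpercentile(P[...,2][l==i],[5,50,95])*1000))
for nm,(a,b) in dict(mod=(.02,.05)).items():
    m=boxm(P,.3,.8,-.5,.5,a,b)
    n,l,s,ce=cv2.connectedComponentsWithStats(m.astype(np.uint8))
    for i in range(1,n):
        if s[i,4]>60: print(nm,ce[i].round(),rect(P,l==i))
m=(hsv[...,0]>20)&(hsv[...,0]<35)&(hsv[...,1]>150)&(hsv[...,2]>90)
n,l,s,ce=cv2.connectedComponentsWithStats(m.astype(np.uint8))
for i in range(1,n):
    if s[i,4]>500: print("tray",ce[i],rect(P,l==i))
E
```

```text
A [632. 227.  80.]
B [657. -26.  82.]
C [ 662. -252.   28.]
tray [459. -20.   4.]
plate [506. 391.  10.]
jar [ 356. -280.   92.]
tub [377. 259.  95.]
counter [ 513. -395.  115.]
spool [ 573. -521.    9.]
bottle [646. 401. 114.]
mug [ 663. -431.   11.]
meter [794.  83.  36.]
high [291. 174.] (667, -22, 73, 24, -0.3, 256, [666, -23]) [76. 82. 87.]
high [444. 174.] (659, -425, 97, 81, 69.6, 316, [667, -425]) [70. 85. 93.]
high [192. 185.] (637, 239, 75, 25, -0.9, 287, [637, 238]) [75. 81. 87.]
high [127. 181.] (649, 410, 50, 46, -27.7, 303, [646, 404]) [ 71.  87. 122.]
high [436. 231.] (514, -395, 35, 34, -29.7, 252, [513, -390]) [ 78. 116. 123.]
high [182. 285.] (376, 258, 57, 56, 9.2, 408, [377, 257]) [80. 92. 98.]
high [388. 293.] (357, -272, 59, 54, -10.4, 404, [357, -270]) [73. 92. 97.]
mod [251. 142.] (761, 85, 78, 75, -0.2, 797, [760, 85])
mod [376. 177.] (664, -254, 116, 98, 10.1, 1489, [664, -253])
mod [292. 179.] (663, -26, 114, 96, 2.8, 1136, [656, -34])
mod [197. 186.] (641, 236, 116, 97, 10.1, 1116, [639, 222])
mod [447. 172.] (674, -437, 70, 32, 30.0, 105, [681, -448])
mod [426. 183.] (649, -393, 75, 29, 27.8, 82, [642, -384])
mod [138. 186.] (644, 396, 51, 21, -22.8, 63, [640, 390])
mod [463. 214.] (568, -486, 60, 22, 0.8, 80, [561, -481])Traceback (most recent call last):
  File "<stdin>", line 19, in <module>
  File "h.py", line 24, in rect
    return round(cx),round(cy),round(w),round(h),round((a+90)%180-90,1),len(q),[round(t) for t in np.median(q,0)]
                                                                                ~~~~~^^^
ValueError: cannot convert float NaN to integer
```

```bash
python3 - <<'E'
from h import *
c=cam("top");P=cloud(c)
im=c["pixels"][:,:,::-1]
a=cv2.resize(im[150:220,165:235],(420,420),interpolation=cv2.INTER_CUBIC)
b=cv2.resize(im[145:215,255:325],(380,420)[::1],interpolation=cv2.INTER_CUBIC)
cv2.imwrite("pics/zoomAB.png",np.hstack([a,b]))
a=cv2.resize(im[250:320,150:220],(400,400),interpolation=cv2.INTER_CUBIC)
b=cv2.resize(im[257:327,350:420],(400,400),interpolation=cv2.INTER_CUBIC)
cv2.imwrite("pics/zoomcaps.png",np.hstack([a,b]))
P[np.isnan(P)]=0
hsv=cv2.cvtColor(c["pixels"],cv2.COLOR_RGB2HSV)
m=(hsv[...,0]>20)&(hsv[...,0]<35)&(hsv[...,1]>150)&(hsv[...,2]>90)&(P[...,2]<.05)
n,l,s,ce=cv2.connectedComponentsWithStats(m.astype(np.uint8))
for i in range(1,n):
    if s[i,4]>500: print("tray",ce[i],rect(P,l==i))
E
```

```text
tray [289.5501156  252.76499388] (269, -14, 538, 345, -1.3, 7353, [459, -17])
```

View pics/zoomAB.png

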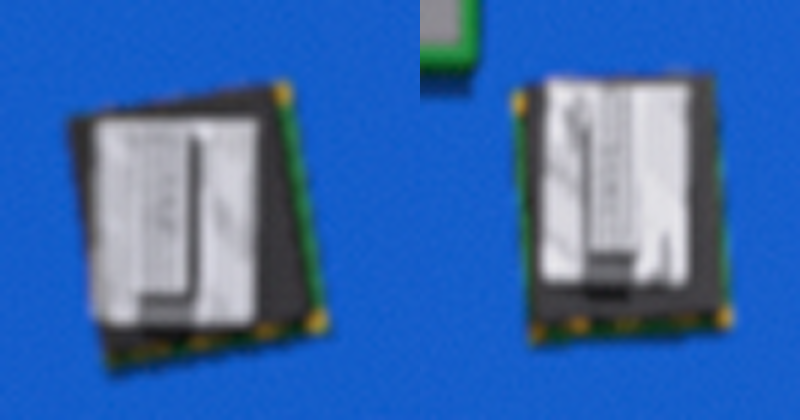

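View pics/zoomcaps.png

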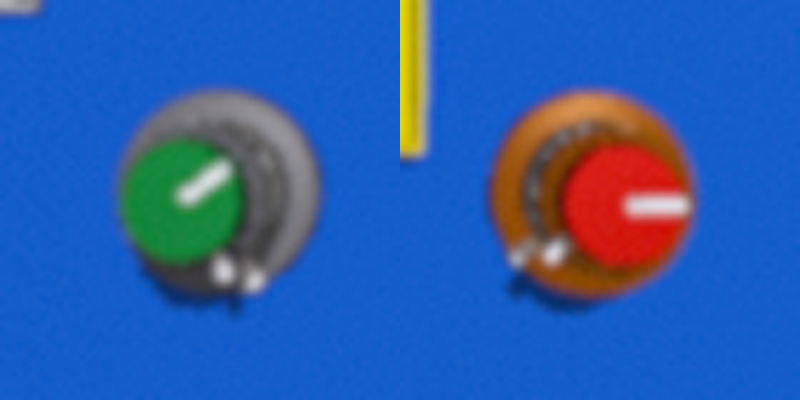

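```bash
python3 - <<'E'
from h import *
c=cam("top");P=cloud(c);P[np.isnan(P)]=0
hsv=cv2.cvtColor(c["pixels"],cv2.COLOR_RGB2HSV).astype(int)
H,S,V=hsv[...,0],hsv[...,1],hsv[...,2]
for nm,(u,v),col in (("tub",(185,284),(H>45)&(H<85)&(S>100)),("jar",(386,292),((H<6)|(H>174))&(S>150))):
    w=np.zeros_like(col);w[v-25:v+26,u-25:u+26]=1
    m=(col&w).astype(np.uint8)
    m=cv2.morphologyEx(m,cv2.MORPH_CLOSE,np.ones((5,5)))
    cs,_=cv2.findContours(m,0,2);k=max(cs,key=cv2.contourArea)
    q=plane(c,cv2.convexHull(k).reshape(-1,2),.093)[:,:2].astype(np.float32)*1000
    ctr,r=cv2.minEnclosingCircle(q);print(nm,ctr,r)
    wh=(S<70)&(V>130)&w
    n,l,s,ce=cv2.connectedComponentsWithStats(wh.astype(np.uint8))
    for i in range(1,n):
        if s[i,4]<3: continue
        z=np.median(P[...,2][l==i]); pt=P[l==i].mean(0)*1000
        rel=[]
        for zz in (.093,.055,.012):
            p=plane(c,[ce[i]],zz)[0,:2]*1000-ctr
            rel.append((zz,round(np.degrees(np.arctan2(p[1],p[0]))),round(np.hypot(*p))))
        print(ce[i].round(1),s[i,4],round(z*1000),rel)
# tray & plate & rest
m=((H>20)&(H<35)&(S>150)&(V>90)&(P[...,2]<.03)&(P[...,0]>.3)).astype(np.uint8)
cs,_=cv2.findContours(m,0,2);k=max(cs,key=cv2.contourArea)
print("tray",cv2.minAreaRect(plane(c,k.reshape(-1,2),.018)[:,:2].astype(np.float32)*1000))
w=np.zeros(H.shape,bool);w[210:262,112:168]=1
m=(w&(S<60)&(V>100)).astype(np.uint8)
cs,_=cv2.findContours(m,0,2);k=max(cs,key=cv2.contourArea)
print("plate",cv2.minAreaRect(plane(c,k.reshape(-1,2),.006)[:,:2].astype(np.float32)*1000))
# sink base footprints
for nm,(u,v) in dict(A=(196,187),B=(292,178)).items():
    w=np.zeros(H.shape,bool);w[v-24:v+25,u-24:u+25]=1
    m=(w&(S<60)&(V>110)).astype(np.uint8)
    cs,_=cv2.findContours(m,0,2);k=max(cs,key=cv2.contourArea)
    print(nm,cv2.minAreaRect(plane(c,k.reshape(-1,2),.045)[:,:2].astype(np.float32)*1000))
im=c["pixels"][:,:,::-1]
cv2.imwrite("pics/zoomctr.png",cv2.resize(im[205:265,400:470],(700,600),interpolation=cv2.INTER_CUBIC))
E
```

```text
tub (377.0003967285156, 257.79437255859375) 28.192546844482422
[195.7 272.7] 121 9 [(0.093, -49, 47), (0.055, -44, 42), (0.012, -36, 36)]
[185.5 281.5] 38 94 [(0.093, -47, 13), (0.055, -17, 8), (0.012, 50, 8)]
[188.8 296.8] 13 66 [(0.093, -148, 35), (0.055, -161, 35), (0.012, -175, 36)]
[194.1 298.3] 12 8 [(0.093, -136, 47), (0.055, -145, 45), (0.012, -156, 44)]
jar (357.5528259277344, -272.0282897949219) 27.973726272583008
[395.4 292.5] 24 92 [(0.093, -89, 17), (0.055, -96, 24), (0.012, -99, 32)]
[370.8 300.9] 13 10 [(0.093, 115, 51), (0.055, 121, 47), (0.012, 129, 44)]
[376.5 300.5] 14 64 [(0.093, 122, 37), (0.055, 132, 35), (0.012, 144, 33)]
tray ((459.56378173828125, -18.205917358398438), (344.63275146484375, 156.8528594970703), 88.66075897216797)
plate ((506.1092529296875, 393.83306884765625), (88.45516204833984, 89.40480041503906), 4.009434700012207)
A ((637.9518432617188, 239.54214477539062), (73.11421203613281, 89.66226196289062), 89.8621826171875)
B ((668.5049438476562, -21.777965545654297), (72.96029663085938, 92.56851196289062), 89.76680755615234)
```

View pics/zoomctr.png

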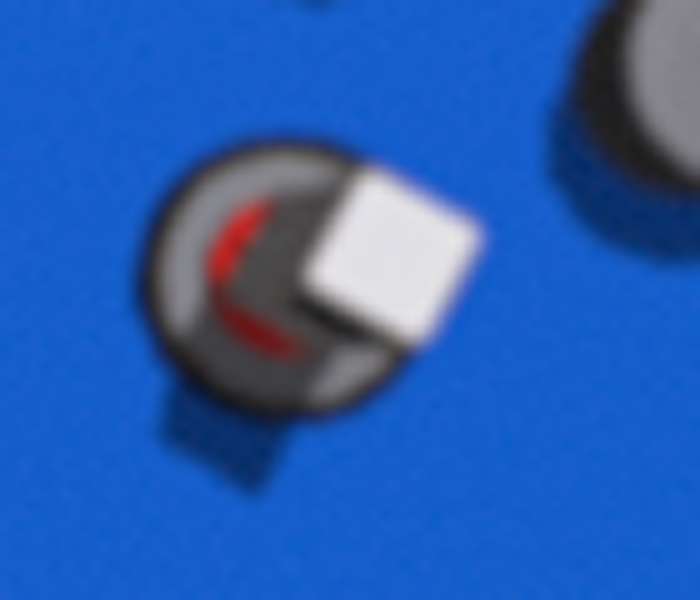

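The tub cap centre is at (377,258) mm with its line at −47° and the mark at about −156°, so it needs about 109° clockwise. For the jar cap I measured (357.5,−272), with about 142° clockwise. The third module is bare, with its top at 28 mm. I start with the tub cap.

```bash
python3 -m pendant '[[[2.2,-5.2,0],[0,0,0],0],[[2.2,-5.2,0],[0,0,0],0],[[2.2,-5.2,0],[0,0,0],0],[[2.2,-5.2,0],[0,0,0],0],[[2.2,-5.2,0],[0,0,0],0],[[2.0,-5.2,0],[0,0,0],0],[[0,0,0],[0,0,0],0]]' 40; python3 -c "
from h import *;pose()"
```

```text
clock: 1.12
position: [0.3792, 0.2511, 0.2194]
ee_rot: [0.836, 0.549, -0.0, -0.0]
ft_force: [-0.2, 1.2, 0.3]
grip_width: 0.998
t 1.12 p [0.3792 0.2511 0.2194] xdir 66.6 z [-0.001  0.    -1.   ] f [-0.2  1.2  0.3] g 0.998 q [-0.84 -0.05  0.15  1.9   0.01  1.3   0.47]
```

```bash
python3 -m pendant '[[[-0.2,0.7,-4],[0,0,0],0],[[0,0,-4],[0,0,0],0],[[0,0,-3.5],[0,0,0],0],[[0,0,0],[0,0,0],0]]' 40; python3 -c "
from h import *;pose()"
```

```text
clock: 1.62
position: [0.3764, 0.2607, 0.1026]
ee_rot: [0.835, 0.55, 0.001, -0.001]
ft_force: [0.7, -0.7, 1.0]
grip_width: 1.004
t 1.62 p [0.3764 0.2607 0.1026] xdir 66.7 z [ 0.001  0.003 -1.   ] f [ 0.7 -0.7  1. ] g 1.004 q [-0.84  0.07  0.14  2.04 -0.01  1.03  0.47]
```

```bash
python3 -m pendant '[[[0.05,-0.3,-1.4],[0,0,0],0],[[0,0,0],[0,0,0],0],[[0,0,0],[0,0,0],140],[[0,0,0],[0,0,0],140],[[0,0,0],[0,0,0],140],[[0,0,0],[0,0,0],140]]' 40; python3 -c "
from h import *;pose()"
```

```text
clock: 2.38
position: [0.3789, 0.26, 0.0922]
ee_rot: [0.835, 0.55, 0.004, -0.002]
ft_force: [0.3, -0.5, 0.4]
grip_width: 0.448
t 2.38 p [0.3789 0.26   0.0922] xdir 66.8 z [ 0.005  0.008 -1.   ] f [ 0.3 -0.5  0.4] g 0.448 q [-0.84  0.08  0.14  2.05 -0.02  1.    0.48]
```

```bash
python3 -c "
from h import *
c=cam('side','s1');cv2.imwrite('pics/s1z.png',cv2.resize(c['pixels'][200:420,250:540,::-1],(790,600)))"
```

```text
(no output)
```

View pics/s1z.png

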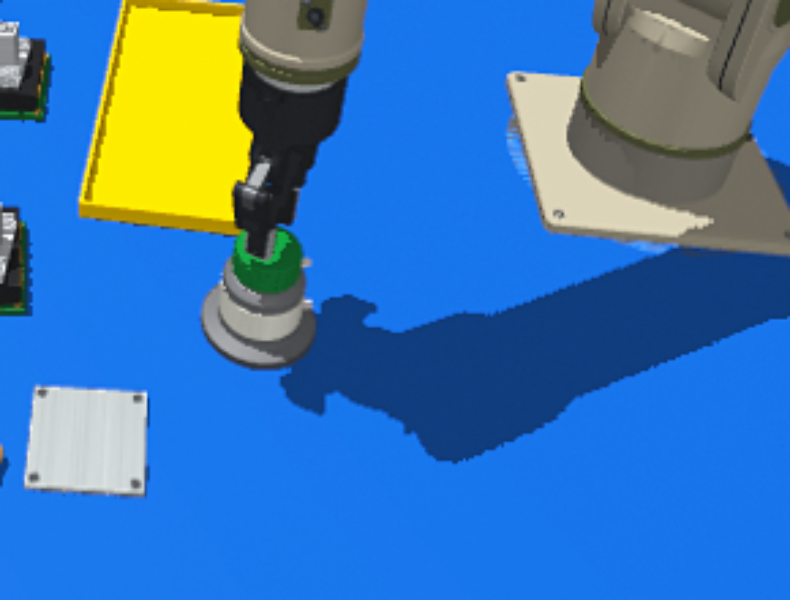

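```bash
python3 -c "
from h import *
for n in ('side','top'):
    c=cam(n);P=cloud(c);P[np.isnan(P)]=0
    hsv=cv2.cvtColor(c['pixels'],cv2.COLOR_RGB2HSV)
    m=boxm(P,.32,.44,.20,.32,.05,.2)
    grey=m&(hsv[...,1]<110)
    q=P[grey]
    for z in np.arange(.05,.16,.008):
        s=q[(q[:,2]>=z)&(q[:,2]<z+.008)]
        if len(s)>2: print(n,round(z,3),len(s),np.round(s.min(0)[:2],3),np.round(s.max(0)[:2],3))
    cs=m&(hsv[...,0]>45)&(hsv[...,0]<85)&(hsv[...,1]>120)
    print(n,'green z',np.percentile(P[cs][:,2],[5,50,90,95]) if cs.any() else None)
pose()
"
```

```text
side 0.05 83 [0.347 0.266] [0.412 0.296]
side 0.058 181 [0.344 0.244] [0.412 0.296]
side 0.066 35 [0.344 0.245] [0.406 0.29 ]
side 0.098 3 [0.37  0.243] [0.394 0.287]
side 0.106 23 [0.364 0.242] [0.399 0.291]
side 0.114 43 [0.363 0.238] [0.4   0.294]
side 0.122 33 [0.364 0.24 ] [0.4   0.294]
side 0.13 28 [0.362 0.242] [0.399 0.295]
side 0.138 10 [0.361 0.239] [0.381 0.29 ]
side 0.146 17 [0.358 0.239] [0.408 0.31 ]
side 0.154 51 [0.359 0.242] [0.411 0.312]
side green z [0.07270088 0.09189249 0.09505206 0.09572031]
top 0.05 21 [0.367 0.223] [0.409 0.268]
top 0.058 56 [0.342 0.226] [0.409 0.274]
top 0.066 26 [0.345 0.228] [0.409 0.268]
top 0.074 11 [0.368 0.231] [0.405 0.258]
top 0.082 8 [0.372 0.232] [0.397 0.251]
top 0.09 24 [0.382 0.234] [0.397 0.253]
top 0.146 5 [0.368 0.213] [0.377 0.228]
top 0.154 17 [0.363 0.207] [0.378 0.229]
top green z [0.08667275 0.09298918 0.11336126 0.15936619]
t 2.52 p [0.3788 0.26   0.092 ] xdir 66.8 z [ 0.005  0.008 -1.   ] f [0.7 0.4 0.7] g 0.454 q [-0.84  0.08  0.14  2.05 -0.02  1.    0.48]
```

```bash
python3 -c "
from h import *
c=cam('side');P=cloud(c)
for v in range(272,308,2):
    print(v,[ (tuple(c['pixels'][v,u]),)+tuple(np.round(P[v,u]*1000).astype(int)) for u in (342,346,349)])
cv2.imwrite('pics/s2z.png',cv2.resize(c['pixels'][255:325,310:380,::-1],(600,600),interpolation=cv2.INTER_CUBIC))
"
```

```text
272 [((np.uint8(84), np.uint8(87), np.uint8(91)), np.int64(403), np.int64(322), np.int64(204)), ((np.uint8(61), np.uint8(66), np.uint8(71)), np.int64(395), np.int64(324), np.int64(207)), ((np.uint8(52), np.uint8(54), np.uint8(57)), np.int64(389), np.int64(313), np.int64(197))]
274 [((np.uint8(48), np.uint8(52), np.uint8(53)), np.int64(402), np.int64(321), np.int64(198)), ((np.uint8(34), np.uint8(36), np.uint8(39)), np.int64(395), np.int64(324), np.int64(202)), ((np.uint8(29), np.uint8(32), np.uint8(35)), np.int64(381), np.int64(240), np.int64(122))]
276 [((np.uint8(56), np.uint8(59), np.uint8(60)), np.int64(402), np.int64(321), np.int64(192)), ((np.uint8(27), np.uint8(29), np.uint8(32)), np.int64(394), np.int64(324), np.int64(197)), ((np.uint8(28), np.uint8(30), np.uint8(32)), np.int64(380), np.int64(238), np.int64(114))]
278 [((np.uint8(26), np.uint8(29), np.uint8(33)), np.int64(401), np.int64(316), np.int64(182)), ((np.uint8(27), np.uint8(29), np.uint8(32)), np.int64(394), np.int64(322), np.int64(189)), ((np.uint8(29), np.uint8(32), np.uint8(33)), np.int64(386), np.int64(306), np.i
[... 3200 characters left out ...]
 np.uint8(41)), np.int64(383), np.int64(286), np.int64(82)), ((np.uint8(17), np.uint8(97), np.uint8(42)), np.int64(377), np.int64(286), np.int64(84))]
304 [((np.uint8(12), np.uint8(90), np.uint8(38)), np.int64(391), np.int64(285), np.int64(74)), ((np.uint8(15), np.uint8(95), np.uint8(41)), np.int64(383), np.int64(286), np.int64(77)), ((np.uint8(15), np.uint8(96), np.uint8(42)), np.int64(377), np.int64(289), np.int64(80))]
306 [((np.uint8(59), np.uint8(74), np.uint8(66)), np.int64(390), np.int64(282), np.int64(65)), ((np.uint8(17), np.uint8(95), np.uint8(40)), np.int64(382), np.int64(288), np.int64(72)), ((np.uint8(17), np.uint8(95), np.uint8(42)), np.int64(376), np.int64(287), np.int64(72))]
```

View pics/s2z.png

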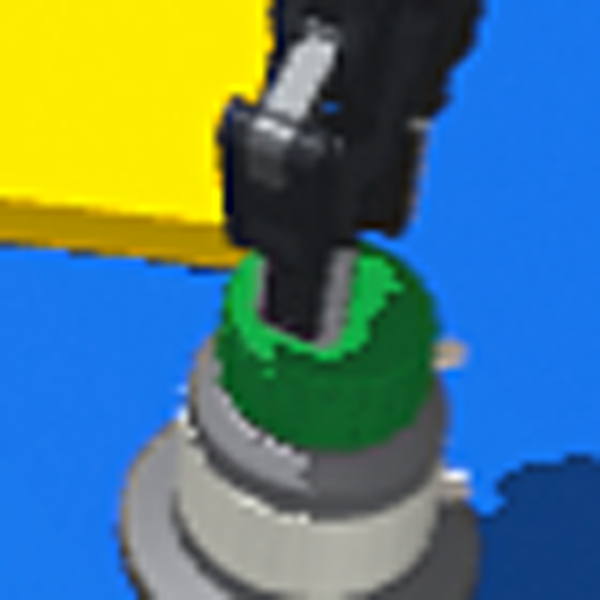

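The tub-cap view shows the fingertip ending at about side pixel (348,294), roughly 105 mm high and above the cap. That is higher than the TCP reading implies, so I'll lift and measure the tip offset in free air.

```bash
python3 -m pendant '[[[0,0,6],[0,0,0],140],[[0,0,3],[0,0,0],140],[[0,0,0],[0,0,0],140]]' ; python3 - <<'E'
from h import *
pose()
c=cam('side','s3');P=cloud(c);P[np.isnan(P)]=0
cv2.imwrite('pics/s3z.png',cv2.resize(c['pixels'][200:320,310:430,::-1],(600,600),interpolation=cv2.INTER_CUBIC))
hsv=cv2.cvtColor(c['pixels'],cv2.COLOR_RGB2HSV)
m=boxm(P,.30,.46,.18,.36,.12,.3)
for z in np.arange(.12,.26,.006):
    s=P[m&(P[...,2]>=z)&(P[...,2]<z+.006)]
    if len(s)>2: print(round(z,3),len(s),np.round(s.min(0)[:2],3),np.round(s.max(0)[:2],3))
E
```

```text
clock: 2.95
position: [0.3781, 0.2594, 0.1838]
ee_rot: [0.835, 0.55, 0.003, -0.002]
ft_force: [-0.5, -0.7, 0.1]
grip_width: 0.452
t 2.95 p [0.3781 0.2594 0.1838] xdir 66.8 z [ 0.004  0.006 -1.   ] f [-0.5 -0.7  0.1] g 0.452 q [-0.84 -0.02  0.14  1.94  0.    1.21  0.46]
0.192 6 [0.364 0.242] [0.389 0.287]
0.198 25 [0.36  0.242] [0.399 0.287]
0.204 35 [0.361 0.242] [0.397 0.293]
0.21 40 [0.359 0.241] [0.398 0.292]
0.216 38 [0.36  0.242] [0.399 0.294]
0.222 40 [0.359 0.243] [0.397 0.294]
0.228 14 [0.359 0.241] [0.398 0.289]
0.234 13 [0.358 0.237] [0.382 0.295]
0.24 28 [0.349 0.222] [0.407 0.31 ]
0.246 53 [0.349 0.22 ] [0.409 0.312]
0.252 41 [0.347 0.217] [0.41  0.314]
0.258 47 [0.346 0.213] [0.41  0.316]
```

View pics/s3z.png

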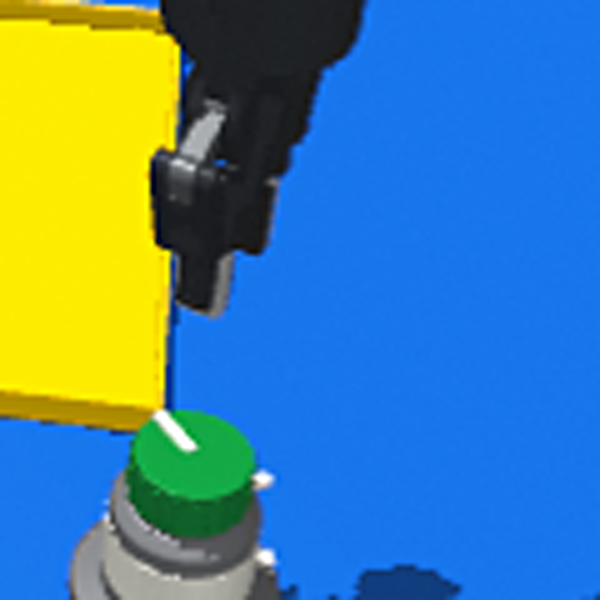

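Free-air view: the tip ends at zoom (200,312), about 194 mm high with the TCP at 184. So with the jaws half closed the tips stand about 10 mm *behind* the reported TCP. I'll check the same thing open and shut.

```bash
cat >> h.py <<'E'
def tips():
    pose(); p=manip.get_obs()["position"]
    c=cam('side');P=cloud(c);P[np.isnan(P)]=0
    m=boxm(P,p[0]-.09,p[0]+.09,p[1]-.09,p[1]+.09,p[2]-.04,p[2]+.06)
    hsv=cv2.cvtColor(c['pixels'],cv2.COLOR_RGB2HSV); m&=(hsv[...,1]<110)
    z=P[m][:,2]-p[2]; print("tip dz mm",np.round(np.sort(z)[[2,5,10,20]]*1000)); 
    s=P[m]; print(np.round(s.min(0)-p,3),np.round(s.max(0)-p,3))
E
python3 -m pendant '[[[0,0,0],[0,0,0],255],[[0,0,0],[0,0,0],255],[[0,0,0],[0,0,0],255],[[0,0,0],[0,0,0],255]]'>/dev/null ; python3 -c "
from h import *;tips()"
python3 -m pendant '[[[0,0,0],[0,0,0],0],[[0,0,0],[0,0,0],0],[[0,0,0],[0,0,0],0],[[0,0,0],[0,0,0],0],[[0,0,0],[0,0,0],0],[[0,0,0],[0,0,0],0]]' >/dev/null; python3 -c "
from h import *;tips()"
```

```text
t 3.5 p [0.3764 0.2579 0.1793] xdir 66.8 z [-0.001  0.001 -1.   ] f [-0.1  0.8 -0.3] g 0.002 q [-0.84 -0.02  0.14  1.95  0.    1.21  0.46]
tip dz mm [12. 13. 18. 21.]
[-0.011 -0.004  0.011] [0.014 0.032 0.06 ]
t 4.3 p [0.3764 0.2579 0.1794] xdir 66.8 z [-0.001  0.001 -1.   ] f [-0.2  0.1  0.2] g 1.001 q [-0.84 -0.02  0.14  1.95  0.    1.21  0.46]
tip dz mm [25. 27. 28. 32.]
[-0.026 -0.043  0.023] [0.03  0.056 0.06 ]
```

Measured offsets: the tips are about 11 mm above the TCP reading when shut and about 25 mm above it when open. I'll use these from here on. Next I descend to TCP z ≈ 60 mm for the cap.

```bash
python3 -m pendant '[[[0,0,-4],[0,0,0],0],[[0,0,-4],[0,0,0],0],[[0,0,-2.5],[0,0,0],0],[[0,0,0],[0,0,0],0],[[0,0,0],[0,0,0],0]]' 40; python3 -c "
from h import *;pose()"
```

```text
clock: 4.97
position: [0.3773, 0.2587, 0.0735]
ee_rot: [0.835, 0.55, 0.002, -0.001]
ft_force: [-0.8, -0.5, 0.1]
grip_width: 1.0
t 4.97 p [0.3773 0.2587 0.0735] xdir 66.8 z [ 0.001  0.004 -1.   ] f [-0.8 -0.5  0.1] g 1.0 q [-0.84  0.11  0.15  2.07 -0.02  0.96  0.48]
```

```bash
python3 -m pendant '[[[0,0,-1],[0,0,0],0],[[0,0,0],[0,0,0],0],[[0,0,0],[0,0,0],120],[[0,0,0],[0,0,0],120],[[0,0,0],[0,0,0],120],[[0,0,0],[0,0,0],120]]' 40; python3 -c "
from h import *;pose()"
```

```text
clock: 5.72
position: [0.3786, 0.26, 0.0657]
ee_rot: [0.835, 0.55, 0.004, -0.002]
ft_force: [-0.1, -0.1, -1.4]
grip_width: 0.612
t 5.72 p [0.3786 0.26   0.0657] xdir 66.8 z [ 0.005  0.007 -1.   ] f [-0.1 -0.1 -1.4] g 0.612 q [-0.84  0.12  0.15  2.07 -0.02  0.94  0.49]
```

The jaws stopped on the cap at 52 mm. Now I turn clockwise.

```bash
python3 -m pendant '[[[0,0,0],[0,0,0],170],[[0,0,0],[0,0,-10],170],[[0,0,0],[0,0,-10],170],[[0,0,0],[0,0,-10],170],[[0,0,0],[0,0,-10],170],[[0,0,0],[0,0,-10],170],[[0,0,0],[0,0,-10],170],[[0,0,0],[0,0,-10],170],[[0,0,0],[0,0,-10],170],[[0,0,0],[0,0,0],170]]' 60; python3 -c "
from h import *;pose();print(manip.get_obs()['torque'])"
```

```text
clock: 6.98
position: [0.3781, 0.2596, 0.0658]
ee_rot: [0.991, -0.136, 0.003, 0.002]
ft_force: [0.2, -0.8, 2.1]
grip_width: 0.601
t 6.97 p [0.3781 0.2596 0.0658] xdir -15.6 z [ 0.006 -0.005 -1.   ] f [ 0.2 -0.8  2.1] g 0.601 q [-0.94  0.12  0.24  2.08 -0.03  0.95 -0.95]
[-0.16506754  0.22811737 -0.06650245]
```

```bash
python3 -m pendant '[[[0,0,0],[0,0,-10],170],[[0,0,0],[0,0,-10],170],[[0,0,0],[0,0,-5],170],[[0,0,0],[0,0,0],170]]'; python3 -c "
from h import *;pose();print(manip.get_obs()['torque'])"; python3 -m pendant '[[[0,0,0],[0,0,-3],170],[[0,0,0],[0,0,-3],170]]'; python3 -c "
from h import *;pose();print(manip.get_obs()['torque'])"; python3 -m pendant '[[[0,0,0],[0,0,-4],170],[[0,0,0],[0,0,-4],170]]'; python3 -c "
from h import *;pose();print(manip.get_obs()['torque'])"
```

```text
clock: 7.48
position: [0.3793, 0.2614, 0.066]
ee_rot: [0.939, -0.343, 0.004, 0.001]
ft_force: [-0.7, -1.6, 0.4]
grip_width: 0.607
t 7.47 p [0.3793 0.2614 0.066 ] xdir -40.1 z [ 0.008 -0.004 -1.   ] f [-0.7 -1.6  0.4] g 0.607 q [-0.97  0.12  0.27  2.07 -0.03  0.95 -1.38]
[-0.17005089  0.22279934 -0.01730141]
clock: 7.72
position: [0.3801, 0.2617, 0.066]
ee_rot: [0.922, -0.388, 0.005, 0.0]
ft_force: [-0.3, -1.2, 2.4]
grip_width: 0.604
t 7.72 p [0.3801 0.2617 0.066 ] xdir -45.6 z [ 0.009 -0.005 -1.   ] f [-0.3 -1.2  2.4] g 0.604 q [-0.97  0.12  0.28  2.07 -0.03  0.95 -1.47]
[-0.47334323  0.10364243  0.15008675]
clock: 7.98
position: [0.3818, 0.2627, 0.0663]
ee_rot: [0.894, -0.448, 0.006, -0.001]
ft_force: [8.5, 3.9, -7.2]
grip_width: 0.603
t 7.97 p [0.3818 0.2627 0.0663] xdir -53.3 z [ 0.013 -0.004 -1.   ] f [ 8.5  3.9 -7.2] g 0.603 q [-0.98  0.13  0.29  2.07 -0.03  0.94 -1.61]
[ 1.58410964 -2.40626773  1.00006892]
```

Torque rose to 1 N m, which is the end stop. I release the cap, lift and look.

```bash
python3 -m pendant '[[[0,0,0],[0,0,0],0],[[0,0,0],[0,0,0],0],[[0,0,0],[0,0,0],0],[[0,0,4],[0,0,0],0],[[0,0,5],[0,0,0],0],[[6,-0.5,1],[0,0,-10],0],[[6,-0.5,0],[0,0,-10],0],[[6,-0.5,0],[0,0,-10],0],[[3,0,0],[0,0,-7],0],[[0,0,0],[0,0,0],0]]' 40; python3 - <<'E'
from h import *
pose()
c=cam("top","t1");P=cloud(c);P[np.isnan(P)]=0
m=boxm(P,.55,.8,-.5,.3,.074,.09)&(np.arange(560)<330)[None]
n,l,s,ce=cv2.connectedComponentsWithStats(m.astype(np.uint8))
for i in range(1,n):
    if s[i,4]>30: print("high",ce[i].round(),rect(P,l==i))
E
```

```text
clock: 9.22
position: [0.5965, 0.2466, 0.1708]
ee_rot: [-0.706, 0.709, -0.006, 0.001]
ft_force: [-1.3, 0.0, 0.5]
grip_width: 0.998
t 9.22 p [0.5965 0.2466 0.1708] xdir -90.2 z [ 0.01  -0.008 -1.   ] f [-1.3  0.   0.5] g 0.998 q [-0.82  0.42  0.47  1.5  -0.18  1.26 -1.91]
high [291. 174.] (667, -22, 73, 24, -0.2, 254, [666, -23])
high [192. 179.] (652, 238, 45, 26, -2.2, 153, [653, 237])
```

View pics/t1.png

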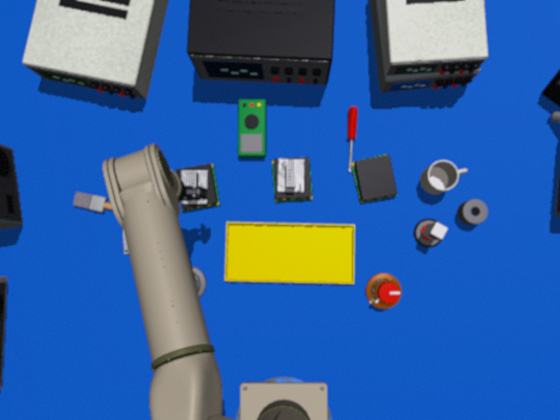

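Top view: the arm is over the left side, the gripper sits near (195,188) and sink B is unchanged at (291,174). I check the side view before descending.

```bash
python3 -c "
from h import *
tips()
c=cam('side','s4')"
```

```text
t 9.28 p [0.5955 0.2468 0.1708] xdir -90.1 z [ 0.009 -0.007 -1.   ] f [-0.7 -0.9  0.8] g 0.998 q [-0.82  0.42  0.47  1.5  -0.18  1.26 -1.91]
tip dz mm [25. 25. 27. 31.]
[-0.011 -0.047  0.024] [0.011 0.059 0.06 ]
```

View pics/s4.png

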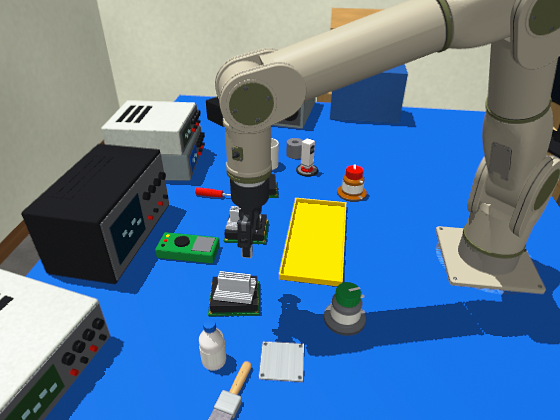

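```bash
python3 -m pendant '[[[4.2,-0.7,0],[0.4,0.5,0],0],[[0,0,0],[0,0,0],0],[[0,0,-4],[0,0,0],0],[[0,0,-3],[0,0,0],0],[[0,0,0],[0,0,0],0]]' 40; python3 -c "
from h import *;pose()"
```

```text
clock: 10.0
position: [0.6311, 0.2452, 0.1021]
ee_rot: [0.712, -0.703, -0.003, -0.002]
ft_force: [0.0, 0.4, 1.3]
grip_width: 0.997
t 10.0 p [0.6311 0.2452 0.1021] xdir -89.3 z [-0.002  0.007 -1.   ] f [0.  0.4 1.3] g 0.997 q [-0.75  0.55  0.44  1.47 -0.26  1.17 -1.82]
```

```bash
python3 -m pendant '[[[0.6,-0.6,-2],[-0.4,-0.1,0],0],[[0,0,-2],[0,0,0],0],[[0,0,-1.2],[0,0,0],0],[[0,0,0],[0,0,0],0]]' 40; python3 -c "
from h import *;pose()"
```

```text
clock: 10.5
position: [0.6373, 0.2403, 0.05]
ee_rot: [0.712, -0.702, 0.0, -0.001]
ft_force: [0.9, -0.5, 0.5]
grip_width: 1.0
t 10.5 p [0.6373 0.2403 0.05  ] xdir -89.1 z [ 0.002  0.002 -1.   ] f [ 0.9 -0.5  0.5] g 1.0 q [-0.73  0.61  0.43  1.5  -0.27  1.09 -1.8 ]
```

```bash
python3 -m pendant '[[[0,0,-0.6],[0,0,0],0],[[0,0,0],[0,0,0],100],[[0,0,0],[0,0,0],200],[[0,0,0],[0,0,0],230],[[0,0,0],[0,0,0],230],[[0,0,0],[0,0,0],230],[[0,0,0],[0,0,0],230]]' 50; python3 -c "
from h import *;pose();c=cam('side','s5');cv2.imwrite('pics/s5z.png',cv2.resize(c['pixels'][200:340,170:310,::-1],(600,600),interpolation=cv2.INTER_CUBIC))"
```

```text
clock: 11.38
position: [0.6384, 0.2408, 0.0454]
ee_rot: [0.713, -0.702, 0.001, -0.003]
ft_force: [-0.4, 0.2, -0.0]
grip_width: 0.274
t 11.38 p [0.6384 0.2408 0.0454] xdir -89.1 z [ 0.005  0.003 -1.   ] f [-0.4  0.2 -0. ] g 0.274 q [-0.73  0.62  0.43  1.5  -0.28  1.08 -1.8 ]
```

View pics/s5z.png

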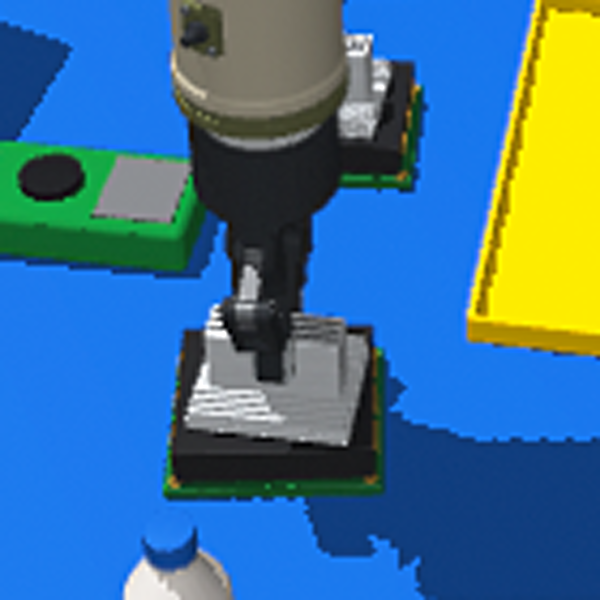

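The side zoom shows the jaws across rib A at (270,345), and the width reading of 23 mm matches the rib. Now I slide it toward −x.

```bash
python3 -m pendant '[[[-1,0,0],[0,0,0],230],[[-1.5,0,0],[0,0,0],230],[[-1.5,0,0],[0,0,0],230]]' 60; python3 -c "
from h import *;pose()"
```

```text
clock: 11.8
position: [0.5975, 0.2401, 0.0454]
ee_rot: [0.712, -0.702, 0.001, -0.003]
ft_force: [0.6, 0.1, -1.0]
grip_width: 0.272
t 11.8 p [0.5975 0.2401 0.0454] xdir -89.2 z [ 0.006  0.003 -1.   ] f [ 0.6  0.1 -1. ] g 0.272 q [-0.78  0.54  0.43  1.62 -0.25  1.03 -1.83]
```

```bash
python3 -m pendant '[[[-2,0,0],[0,0,0],230],[[-2,0,0],[0,0,0],230],[[-2,0,0],[0,0,0],230],[[-1.8,0,0],[0,0,0],230],[[0,0,0],[0,0,0],230]]' 60; python3 -c "
from h import *;pose();c=cam('side','s6')"
```

```text
clock: 12.42
position: [0.5122, 0.2398, 0.0443]
ee_rot: [0.713, -0.701, 0.0, -0.002]
ft_force: [0.5, 0.3, -2.6]
grip_width: 0.267
t 12.43 p [0.5122 0.2398 0.0443] xdir -89.1 z [ 0.003  0.003 -1.   ] f [ 0.5  0.3 -2.6] g 0.267 q [-0.89  0.39  0.44  1.83 -0.2   0.96 -1.92]
```

View pics/s6.png

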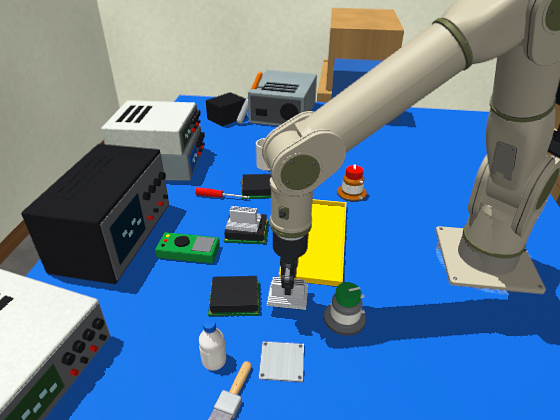

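Sink A is clear of its module: in the side view it sits at (288,290), and the module at (235,295) hasn't moved. I go over the rim into the tray.

```bash
python3 -m pendant '[[[0,-4,0.2],[0,0,0],230],[[-1.2,-4,0],[0,0,0],230],[[-2,-4,0],[0,0,0],230],[[-1.8,-3,0],[0,0,0],230],[[0,0,0],[0,0,0],230]]' 60; python3 -c "
from h import *;pose()"
```

```text
clock: 13.1
position: [0.464, 0.0846, 0.0466]
ee_rot: [0.712, -0.702, 0.001, -0.003]
ft_force: [0.7, 0.3, -3.5]
grip_width: 0.271
t 13.1 p [0.464  0.0846 0.0466] xdir -89.2 z [ 0.006  0.002 -1.   ] f [ 0.7  0.3 -3.5] g 0.271 q [-0.76  0.19  0.52  2.07 -0.12  0.9  -1.73]
```

```bash
python3 -m pendant '[[[0,0,-1.3],[0,0,0],230],[[0,0,-1.1],[0,0,0],230],[[0,0,0],[0,0,0],230]]' 60; python3 -c "
from h import *;pose()";  python3 -m pendant '[[[0,0,-0.3],[0,0,0],230],[[0,0,0],[0,0,0],230]]' 60; python3 -c "
from h import *;pose()"
```

```text
clock: 13.48
position: [0.4654, 0.086, 0.0207]
ee_rot: [0.713, -0.701, 0.002, -0.003]
ft_force: [-0.2, -0.4, -2.7]
grip_width: 0.272
t 13.47 p [0.4654 0.086  0.0207] xdir -89.1 z [ 0.007  0.002 -1.   ] f [-0.2 -0.4 -2.7] g 0.272 q [-0.75  0.24  0.51  2.09 -0.16  0.84 -1.7 ]
clock: 13.72
position: [0.4658, 0.0865, 0.0174]
ee_rot: [0.713, -0.701, 0.002, -0.003]
ft_force: [-0.6, -0.4, -2.3]
grip_width: 0.27
t 13.72 p [0.4658 0.0865 0.0174] xdir -89.0 z [ 0.007  0.002 -1.   ] f [-0.6 -0.4 -2.3] g 0.27 q [-0.75  0.24  0.51  2.09 -0.16  0.84 -1.69]
```

```bash
python3 -m pendant '[[[0,0,-0.1],[0,0,0],230],[[0,0,0],[0,0,0],100],[[0,0,0],[0,0,0],0],[[0,0,0],[0,0,0],0],[[0,0,4],[0,0,0],0],[[0,0,6],[0,0,0],0],[[0,-5,2],[0,0,0],0],[[4,-5,0],[0,0,0],0],[[5,-1,0],[0,0,0],0],[[0,0,0],[0,0,0],0]]' 60; python3 - <<'E'
from h import *
pose()
c=cam("top","t2");P=cloud(c);P[np.isnan(P)]=0
cam("side","s7")
m=boxm(P,.55,.8,-.5,.3,.074,.09)&(np.arange(560)<330)[None]
n,l,s,ce=cv2.connectedComponentsWithStats(m.astype(np.uint8))
for i in range(1,n):
    if s[i,4]>30: print("high",ce[i].round(),rect(P,l==i))
E
```

```text
clock: 14.98
position: [0.5588, -0.0253, 0.1432]
ee_rot: [0.714, -0.7, 0.004, -0.006]
ft_force: [-0.5, 0.5, 0.2]
grip_width: 0.997
t 14.97 p [ 0.5588 -0.0253  0.1432] xdir -88.8 z [ 0.013  0.003 -1.   ] f [-0.5  0.5  0.2] g 0.997 q [-0.61  0.27  0.67  1.78 -0.19  1.14 -1.43]
high [291. 167.] (683, -23, 41, 21, -0.2, 139, [684, -23])
```

View pics/t2.png

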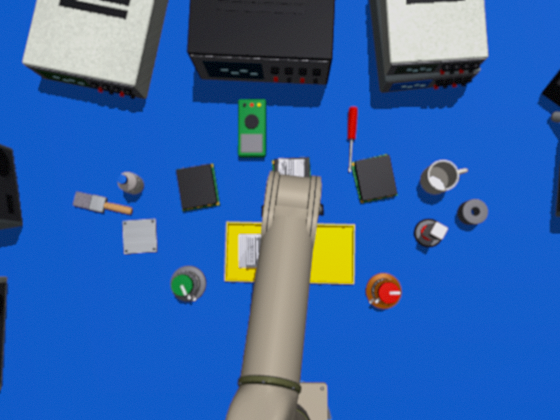

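View pics/s7.png

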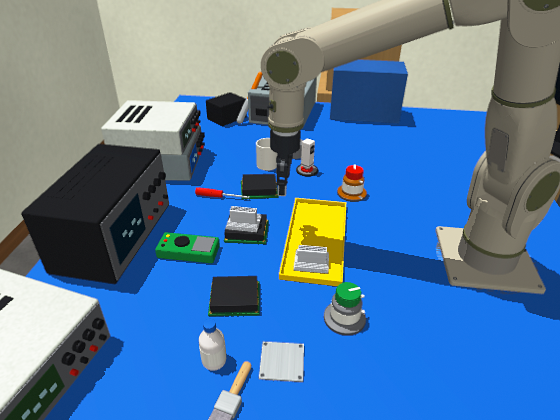

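Sink A lies in the tray at top (247,252) and the tub line stands over its mark near (190,298). Sink B is unmoved at (667,−22) mm, so I approach it.

```bash
python3 -m pendant '[[[5,0.2,0],[-0.2,0.7,-1.2],0],[[5,0,0],[0,0,0],0],[[0,0,-2],[0,0,0],0],[[0,0,0],[0,0,0],0]]' 60; python3 -c "
from h import *;pose()"
```

```text
clock: 15.58
position: [0.6543, -0.0198, 0.1236]
ee_rot: [0.707, -0.707, -0.003, -0.002]
ft_force: [-0.8, -0.2, -0.7]
grip_width: 0.999
t 15.57 p [ 0.6543 -0.0198  0.1236] xdir -90.0 z [-0.002  0.007 -1.   ] f [-0.8 -0.2 -0.7] g 0.999 q [-0.5   0.53  0.64  1.52 -0.33  1.21 -1.37]
```

```bash
python3 -m pendant '[[[1.1,-0.3,-2.5],[-0.4,-0.1,0],0],[[0,0,-2.5],[0,0,0],0],[[0,0,-2],[0,0,0],0],[[0,0,0],[0,0,0],0]]' 60; python3 -c "
from h import *;pose()"
```

```text
clock: 16.08
position: [0.6626, -0.0212, 0.0559]
ee_rot: [0.708, -0.707, -0.0, -0.002]
ft_force: [-0.6, 0.6, 0.9]
grip_width: 1.002
t 16.07 p [ 0.6626 -0.0212  0.0559] xdir -89.9 z [ 0.002  0.003 -1.   ] f [-0.6  0.6  0.9] g 1.002 q [-0.47  0.61  0.61  1.56 -0.38  1.09 -1.34]
```

```bash
python3 -m pendant '[[[0.4,0,-1.1],[0,0,0],0],[[0,0,0],[0,0,0],100],[[0,0,0],[0,0,0],200],[[0,0,0],[0,0,0],230],[[0,0,0],[0,0,0],230],[[0,0,0],[0,0,0],230],[[0,0,0],[0,0,0],230]]' 60; python3 -c "
from h import *;pose()"; python3 -m pendant '[[[-1,0,0],[0,0,0],230],[[-1.5,0,0],[0,0,0],230],[[-1.5,0,0],[0,0,0],230]]' 60; python3 -c "
from h import *;pose()"
```

```text
clock: 16.95
position: [0.6683, -0.0212, 0.0476]
ee_rot: [0.707, -0.707, 0.001, -0.004]
ft_force: [0.3, -0.7, -0.4]
grip_width: 0.265
t 16.95 p [ 0.6683 -0.0212  0.0476] xdir -89.9 z [ 0.007  0.004 -1.   ] f [ 0.3 -0.7 -0.4] g 0.265 q [-0.46  0.63  0.6   1.55 -0.39  1.08 -1.34]
clock: 17.32
position: [0.627, -0.0215, 0.0476]
ee_rot: [0.708, -0.707, 0.001, -0.004]
ft_force: [1.9, 0.9, 0.6]
grip_width: 0.269
t 17.32 p [ 0.627  -0.0215  0.0476] xdir -89.9 z [ 0.008  0.003 -1.   ] f [1.9 0.9 0.6] g 0.269 q [-0.51  0.54  0.62  1.67 -0.36  1.03 -1.34]
```

```bash
python3 -m pendant '[[[-2,0,0],[0,0,0],230],[[-2,0,0],[0,0,0],230],[[-2,0,0],[0,0,0],230],[[-2,0,0],[0,0,0],230],[[-2,-0.3,0],[0,0,0],230],[[-2,-0.3,0],[0,0,0],230],[[-2,-0.3,0],[0,0,0],230],[[-1.9,-0.3,0],[0,0,0],230],[[0,0,0],[0,0,0],230]]' 60; python3 -c "
from h import *;pose();cam('side','s8')"
```

```text
clock: 18.45
position: [0.454, -0.0335, 0.0451]
ee_rot: [0.708, -0.707, -0.002, -0.003]
ft_force: [-0.4, 0.1, -1.9]
grip_width: 0.268
t 18.45 p [ 0.454  -0.0335  0.0451] xdir -89.9 z [ 0.002  0.007 -1.   ] f [-0.4  0.1 -1.9] g 0.268 q [-0.68  0.17  0.71  2.12 -0.15  0.9  -1.45]
```

View pics/s8.png

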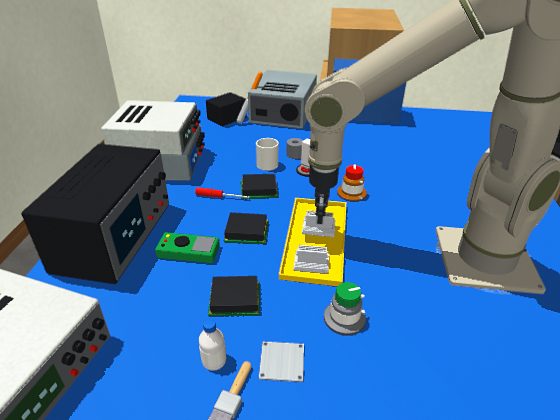

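Sink B is over the tray at side (320,222), and modules A, B and C are still in place. I lower and release.

```bash
python3 -m pendant '[[[0.3,0,-1.2],[-0.4,0,0],230],[[0,0,-1.0],[0,0,0],230],[[0,0,0],[0,0,0],230]]' 60; python3 -c "
from h import *;pose()";  python3 -m pendant '[[[0,0,-0.3],[0,0,0],230],[[0,0,0],[0,0,0],230]]' 60; python3 -c "
from h import *;pose()"
```

```text
clock: 18.88
position: [0.4592, -0.0329, 0.0214]
ee_rot: [0.708, -0.706, 0.002, -0.001]
ft_force: [0.2, 0.5, -3.0]
grip_width: 0.265
t 18.88 p [ 0.4592 -0.0329  0.0214] xdir -89.8 z [ 0.003 -0.001 -1.   ] f [ 0.2  0.5 -3. ] g 0.265 q [-0.66  0.23  0.69  2.12 -0.19  0.85 -1.42]
clock: 19.12
position: [0.4602, -0.0334, 0.0195]
ee_rot: [0.708, -0.706, 0.002, -0.001]
ft_force: [-1.1, -0.1, -1.9]
grip_width: 0.269
t 19.12 p [ 0.4602 -0.0334  0.0195] xdir -89.9 z [ 0.003 -0.001 -1.   ] f [-1.1 -0.1 -1.9] g 0.269 q [-0.66  0.24  0.69  2.12 -0.2   0.84 -1.41]
```

```bash
python3 -m pendant '[[[0,0,-0.1],[0,0,0],230],[[0,0,0],[0,0,0],100],[[0,0,0],[0,0,0],0],[[0,0,0],[0,0,0],0],[[0,0,4],[0,0,0],0],[[0,0,6],[0,0,10],0],[[-1,-4,2],[0,0,10],0],[[-2,-5,0],[0,0,10],0],[[-2,-5,0],[0,0,10],0],[[-2,-5,0],[0,0,10],0],[[-2,-3,0],[0,0,10],0],[[0,0,0],[0,0,10],0]]' 60; python3 -m pendant '[[[0,0,0],[0,0,10],0],[[0,0,0],[0,0,10],0],[[0,0,0],[0,0,10],0],[[0,0,0],[0,0,10],0],[[0,0,0],[0,0,10],0],[[0,0,0],[0,0,10],0],[[0,0,0],[0,0,10],0],[[0,0,0],[0,0,0],0]]'; python3 -c "
from h import *;pose();cam('top','t3');tips()"
```

```text
clock: 20.62
position: [0.3718, -0.2512, 0.1436]
ee_rot: [0.986, -0.17, 0.004, -0.003]
ft_force: [-0.1, 0.6, 0.6]
grip_width: 1.0
clock: 21.62
position: [0.3711, -0.2519, 0.1432]
ee_rot: [0.896, 0.444, 0.003, -0.005]
ft_force: [0.2, 0.0, 0.4]
grip_width: 1.002
t 21.62 p [ 0.3711 -0.2519  0.1432] xdir 52.7 z [-0.     0.012 -1.   ] f [0.2 0.  0.4] g 1.002 q [-0.64 -0.08  1.14  2.04  0.07  1.14  1.38]
t 21.68 p [ 0.371  -0.2519  0.1432] xdir 52.5 z [-0.     0.012 -1.   ] f [-0.5 -0.3 -0.2] g 0.998 q [-0.64 -0.08  1.13  2.04  0.07  1.14  1.38]
tip dz mm [27. 29. 31. 34.]
[-0.037 -0.043  0.025] [0.039 0.051 0.06 ]
```

View pics/t3.png

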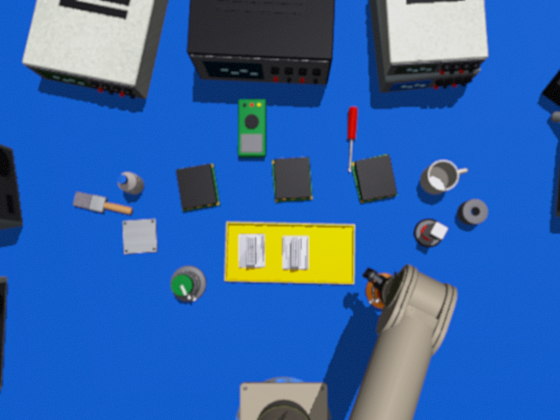

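Both sinks lie side by side in the tray at top (250,250) and (295,252). The gripper is by the red cap. Joint 3 is at 1.13 rad against a limit of 1.34, so I wind the wrist a bit further before the clockwise turn to leave room.

```bash
python3 -m pendant '[[[-1.4,-2,0],[-0.7,0,10],0],[[0,0,0],[0,0,10],0],[[0,0,0],[0,0,10],0],[[0,0,0],[0,0,10],0],[[0,0,0],[0,0,0],0]]'; python3 -c "
from h import *;pose()"
```

```text
clock: 22.35
position: [0.3564, -0.2729, 0.1432]
ee_rot: [0.691, 0.722, -0.0, 0.0]
ft_force: [-0.7, 0.7, -0.3]
grip_width: 0.998
t 22.35 p [ 0.3564 -0.2729  0.1432] xdir 92.5 z [ 0.    -0.001 -1.   ] f [-0.7  0.7 -0.3] g 0.998 q [-0.72 -0.15  1.23  2.05  0.16  1.15  2.06]
```

```bash
python3 -m pendant '[[[0,0,0],[0,0,-10],0],[[0,0,0],[0,0,-10],0],[[0,0,0],[0,0,0],0]]'; python3 -c "
from h import *;pose()";python3 -m pendant '[[[0,0,-3],[0,0,0],0],[[0,0,0],[0,0,0],0]]'; python3 -c "
from h import *;pose()"
```

```text
clock: 22.72
position: [0.3566, -0.2726, 0.1431]
ee_rot: [0.814, 0.58, -0.0, 0.0]
ft_force: [0.2, 0.2, -0.4]
grip_width: 1.004
t 22.73 p [ 0.3566 -0.2726  0.1431] xdir 71.0 z [ 0.    -0.001 -1.   ] f [ 0.2  0.2 -0.4] g 1.004 q [-0.65 -0.11  1.17  2.05  0.12  1.14  1.71]
clock: 22.98
position: [0.3567, -0.2727, 0.1129]
ee_rot: [0.814, 0.581, 0.0, 0.001]
ft_force: [0.8, -0.1, 0.8]
grip_width: 1.001
t 22.98 p [ 0.3567 -0.2727  0.1129] xdir 71.0 z [ 0.001 -0.001 -1.   ] f [ 0.8 -0.1  0.8] g 1.001 q [-0.67 -0.    1.26  2.08  0.    1.06  1.82]
```

```bash
for i in 1 2 3; do python3 -m pendant '[[[0,0,0],[0,0,-10],0],[[0,0,0],[0,0,-10],0],[[0,0,0],[0,0,-10],0],[[0,0,0],[0,0,0],0]]' >/dev/null; python3 -c "
from h import *;pose()"; done
```

```text
t 23.48 p [ 0.3576 -0.2739  0.1165] xdir 40.3 z [ 0.001 -0.002 -1.   ] f [-0.5 -0.6 -0.5] g 0.997 q [-0.67 -0.01  1.25  2.08  0.01  1.07  1.28]
t 23.98 p [ 0.3586 -0.2744  0.119 ] xdir 10.6 z [ 0.002 -0.002 -1.   ] f [-0.6 -0.4  0.3] g 1.003 q [-0.66 -0.01  1.24  2.07  0.02  1.07  0.75]
t 24.48 p [ 0.359  -0.2748  0.1204] xdir -18.5 z [ 0.002 -0.003 -1.   ] f [-0.3 -0.5 -0.4] g 1.0 q [-0.65 -0.02  1.23  2.07  0.02  1.07  0.24]
```

Joint 3 is already at 1.23 because of the elbow posture at short radius, and descending would raise it. So I'll do the counter first, at long radius, and come back to the jar by a different path that unwinds that joint. First I measure the counter and its rest.

```bash
python3 -m pendant '[[[0,0,6],[0,0,0],0],[[0,0,6],[0,0,0],0],[[0,0,3],[0,0,0],0],[[2.5,0,0],[0,0,-5],0],[[0,0,0],[0,0,-5],0]]'; python3 - <<'E'
from h import *
pose()
c=cam("top","t4");s=cam("side")
hsv=cv2.cvtColor(c["pixels"],cv2.COLOR_RGB2HSV).astype(int);H,S,V=[hsv[...,i] for i in range(3)]
w=np.zeros(H.shape,bool);w[215:250,424:456]=1
m=(w&(S<50)&(V>185)).astype(np.uint8)
n,l,st,ce=cv2.connectedComponentsWithStats(m);i=1+np.argmax(st[1:,4]);print(ce[i],st[i])
k,_=cv2.findContours((l==i).astype(np.uint8),0,2)
print("top",cv2.minAreaRect(plane(c,k[0].reshape(-1,2),.118)[:,:2].astype(np.float32)*1000), plane(c,[ce[i]],.118)[0]*1000)
# rest: non-blue blob
w=np.zeros(H.shape,bool);w[212:255,408:452]=1
m=(w&~((H>95)&(H<125)&(S>120))).astype(np.uint8)
k,_=cv2.findContours(m,0,2);k=max(k,key=cv2.contourArea)
p=plane(c,k.reshape(-1,2),.006)[:,:2].astype(np.float32)
p=p[p[:,1]>-.425]   # left part unaffected by body
A=np.c_[2*p,np.ones(len(p))];sol=np.linalg.lstsq(A,(p**2).sum(1),rcond=None)[0];print("rest fit",sol[:2],np.sqrt(sol[2]+sol[0]**2+sol[1]**2))
cv2.imwrite('pics/t4z.png',cv2.resize(c['pixels'][205:265,400:470,::-1],(700,600),interpolation=cv2.INTER_CUBIC))
E
```

```text
clock: 25.1
position: [0.3845, -0.2732, 0.2667]
ee_rot: [0.975, -0.224, -0.0, 0.002]
ft_force: [-0.5, 0.2, -0.4]
grip_width: 0.997
t 25.1 p [ 0.3845 -0.2732  0.2667] xdir -25.9 z [-0.001 -0.003 -1.   ] f [-0.5  0.2 -0.4] g 0.997 q [-0.67 -0.2   1.08  1.82  0.18  1.42 -0.08]
[438.9245283  230.13207547] [431 223  16  16 159]
top ((515.719970703125, -396.68157958984375), (31.033544540405273, 31.852127075195312), 62.432212829589844) [ 515.39891187 -396.51507952  118.        ]
rest fit [ 0.51478969 -0.39756318] 0.03648546391988872
```

View pics/t4.png

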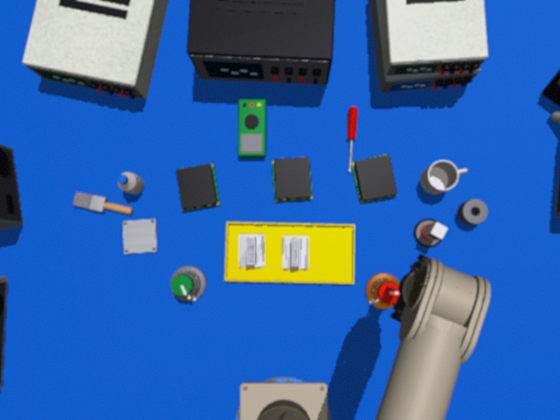

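```bash
python3 -m pendant '[[[4,-4,0],[0.2,0,-2],0],[[4.5,-4,0],[0,0,0],0],[[4,-4,-2],[0,0,0],0],[[0,0,-4],[0,0,0],0],[[0,0,0],[0,0,0],0]]'; python3 -c "
from h import *;pose()"
```

```text
clock: 25.82
position: [0.4494, -0.3384, 0.2089]
ee_rot: [0.974, -0.227, -0.018, -0.012]
ft_force: [-0.3, -0.1, 1.1]
grip_width: 0.998
t 25.82 p [ 0.4494 -0.3384  0.2089] xdir -26.3 z [-0.03   0.031 -0.999] f [-0.3 -0.1  1.1] g 0.998 q [-0.33  0.42  1.17  1.65 -0.39  1.38  0.44]
```

```bash
python3 -m pendant '[[[0,0,0],[-1.8,-1.7,0],0],[[2,-2,0],[0,0,0],0],[[2,-2,0],[0,0,0],0],[[2,-2,0],[0,0,0],0],[[0,0,0],[0,0,0],0]]'; python3 -c "
from h import *;pose()"
```

```text
clock: 26.45
position: [0.5139, -0.3963, 0.2203]
ee_rot: [0.977, -0.213, 0.006, -0.001]
ft_force: [0.1, 0.7, -1.2]
grip_width: 1.003
t 26.45 p [ 0.5139 -0.3963  0.2203] xdir -24.6 z [ 0.012  0.    -1.   ] f [ 0.1  0.7 -1.2] g 1.003 q [-0.13  0.57  1.07  1.44 -0.5   1.41  0.52]
```

```bash
python3 -m pendant '[[[0.1,0,-3],[0,0.7,-3.4],0],[[0,0,-3],[0,0,0],0],[[0,0,-3],[0,0,0],0],[[0,0,0],[0,0,0],0]]'; python3 -c "
from h import *;pose()"
```

```text
clock: 26.95
position: [0.5161, -0.3939, 0.1376]
ee_rot: [0.972, -0.235, 0.004, -0.0]
ft_force: [-0.3, 0.4, 0.7]
grip_width: 1.003
t 26.95 p [ 0.5161 -0.3939  0.1376] xdir -27.2 z [ 0.009 -0.002 -1.   ] f [-0.3  0.4  0.7] g 1.003 q [-0.12  0.63  1.03  1.55 -0.56  1.27  0.51]
```

```bash
python3 -m pendant '[[[-0.1,-0.25,-2.5],[0.1,0.5,-1],0],[[0,0,-2.5],[0,0,0],0],[[0,0,-1.6],[0,0,0],0],[[0,0,0],[0,0,0],0]]'; python3 -c "
from h import *;pose();c=cam('side');cv2.imwrite('pics/s9z.png',cv2.resize(c['pixels'][100:220,240:360,::-1],(600,600),interpolation=cv2.INTER_CUBIC))"
```

```text
clock: 27.45
position: [0.5172, -0.3963, 0.0758]
ee_rot: [0.97, -0.242, 0.003, 0.0]
ft_force: [0.3, -0.2, 0.6]
grip_width: 0.998
t 27.45 p [ 0.5172 -0.3963  0.0758] xdir -28.0 z [ 0.006 -0.002 -1.   ] f [ 0.3 -0.2  0.6] g 0.998 q [-0.09  0.7   0.98  1.59 -0.62  1.18  0.53]
```

View pics/s9z.png

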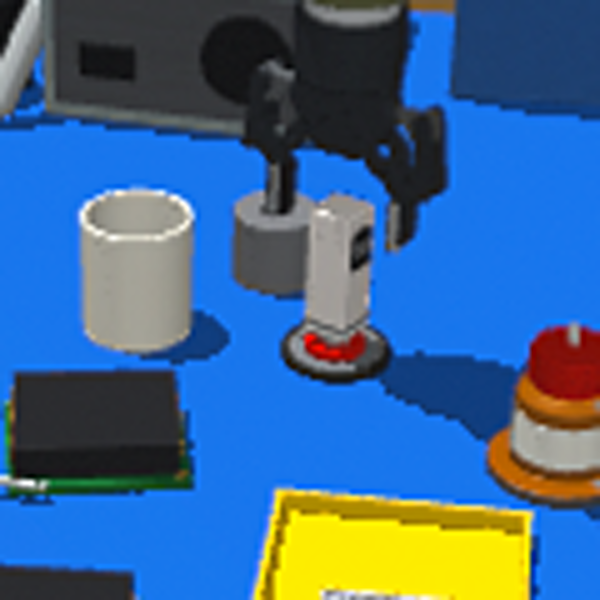

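The counter stands between the open jaws, at zoom (340,260) with fingers at (280,190) and (400,225). I go a little lower and close.

```bash
python3 -m pendant '[[[-0.1,0,-1.2],[0.1,0.3,0],0],[[0,0,0],[0,0,0],0],[[0,0,0],[0,0,0],120],[[0,0,0],[0,0,0],180],[[0,0,0],[0,0,0],190],[[0,0,0],[0,0,0],190],[[0,0,0],[0,0,0],190]]' 60; python3 -c "
from h import *;pose()"
```

```text
clock: 28.38
position: [0.5172, -0.3976, 0.066]
ee_rot: [0.97, -0.242, 0.002, 0.001]
ft_force: [0.1, -0.0, -0.6]
grip_width: 0.395
t 28.38 p [ 0.5172 -0.3976  0.066 ] xdir -28.0 z [ 0.004 -0.003 -1.   ] f [ 0.1 -0.  -0.6] g 0.395 q [-0.08  0.71  0.97  1.6  -0.63  1.17  0.53]
```

Gripped at 33.6 mm, matching the 34 mm body. Now I lift and carry.

```bash
python3 -m pendant '[[[0,0,2],[0,0,0],190],[[0,0,4],[0,0,0],190],[[0,0,4],[0,0,0],190],[[0,0,4],[0,0,0],190],[[-1,3,0],[0,0,0],190],[[-1.5,4,0],[0,0,0],190],[[-1.5,4,0],[0,0,0],190],[[-1.5,4,0],[0,0,0],190],[[-1.5,4,0],[0,0,0],190],[[0,0,0],[0,0,0],190]]' 60; python3 -c "
from h import *;pose()"
```

```text
clock: 29.62
position: [0.4464, -0.217, 0.2224]
ee_rot: [0.97, -0.245, 0.004, -0.002]
ft_force: [-0.3, 0.5, -1.2]
grip_width: 0.389
t 29.62 p [ 0.4464 -0.217   0.2224] xdir -28.3 z [ 0.008  0.001 -1.   ] f [-0.3  0.5 -1.2] g 0.389 q [-0.9  -0.    1.29  1.84 -0.    1.29 -0.1 ]
```

```bash
python3 -m pendant '[[[0.5,2,0],[0,0,0],190],[[0,0,0],[0,0,0],190]]' 60; python3 -c "
from h import *;pose()";python3 -m pendant '[[[1,3,0],[0,0,0],190],[[0,0,0],[0,0,0],190]]' 60; python3 -c "
from h import *;pose()"
```

```text
clock: 29.88
position: [0.4516, -0.198, 0.2237]
ee_rot: [0.969, -0.245, 0.004, -0.003]
ft_force: [-0.9, 0.1, -2.1]
grip_width: 0.391
t 29.88 p [ 0.4516 -0.198   0.2237] xdir -28.4 z [ 0.01   0.004 -1.   ] f [-0.9  0.1 -2.1] g 0.391 q [-0.93 -0.04  1.26  1.85  0.03  1.3  -0.17]
clock: 30.12
position: [0.4615, -0.1711, 0.2243]
ee_rot: [0.969, -0.248, 0.004, -0.002]
ft_force: [-0.2, -0.3, -1.8]
grip_width: 0.392
t 30.12 p [ 0.4615 -0.1711  0.2243] xdir -28.7 z [ 0.009  0.001 -1.   ] f [-0.2 -0.3 -1.8] g 0.392 q [-0.95 -0.04  1.22  1.85  0.03  1.3  -0.24]
```

```bash
python3 -m pendant '[[[0,4,0],[0,0,0],190],[[0,5,0],[0,0,0],190],[[0,5,0],[0,0,0],190],[[0,5,0],[0,0,0],190],[[0,5,0],[0,0,0],190],[[0,5,0],[0,0,0],190],[[0,5,0],[0,0,0],190],[[0,5,0],[0,0,0],190],[[0,0,0],[0,0,0],190]]' 60; python3 -c "
from h import *;pose()"
```

```text
clock: 31.25
position: [0.4648, 0.2119, 0.2224]
ee_rot: [0.965, -0.262, 0.003, 0.004]
ft_force: [0.1, -0.6, -2.0]
grip_width: 0.392
t 31.25 p [0.4648 0.2119 0.2224] xdir -30.4 z [ 0.003 -0.01  -1.   ] f [ 0.1 -0.6 -2. ] g 0.392 q [-1.23  0.07  0.74  1.79 -0.04  1.3  -1.  ]
```

```bash
python3 -m pendant '[[[1,4,0],[0.6,0.2,0],190],[[1,4,0],[0,0,0],190],[[1,4,0],[0,0,0],190],[[1,4,-1],[0,0,0],190],[[0,2,-2],[0,0,0],190],[[0,0,-3],[0,0,0],190],[[0,0,0],[0,0,0],190]]' 60; python3 -c "
from h import *;pose()"
```

```text
clock: 32.12
position: [0.5187, 0.3808, 0.1567]
ee_rot: [0.963, -0.271, 0.001, 0.005]
ft_force: [0.2, -0.3, -0.8]
grip_width: 0.39
t 32.12 p [0.5187 0.3808 0.1567] xdir -31.4 z [-0.001 -0.011 -1.   ] f [ 0.2 -0.3 -0.8] g 0.39 q [-1.2   0.48  0.67  1.51 -0.3   1.26 -1.04]
```

```bash
python3 -m pendant '[[[-0.8,1.2,-2],[0.6,0,2],190],[[0,0,-2],[0,0,0],190],[[0,0,-2],[0,0,0],190],[[0,0,-1.4],[0,0,0],190],[[0,0,0],[0,0,0],190]]' 60; python3 -c "
from h import *;pose();c=cam('side');cv2.imwrite('pics/s10z.png',cv2.resize(c['pixels'][240:400,200:360,::-1],(600,600),interpolation=cv2.INTER_CUBIC))"
```

```text
clock: 32.75
position: [0.5167, 0.3876, 0.0827]
ee_rot: [0.966, -0.258, 0.002, 0.0]
ft_force: [0.1, 0.1, -1.9]
grip_width: 0.393
t 32.75 p [0.5167 0.3876 0.0827] xdir -29.9 z [ 0.003 -0.001 -1.   ] f [ 0.1  0.1 -1.9] g 0.393 q [-1.18  0.54  0.63  1.59 -0.34  1.12 -0.99]
```

View pics/s10z.png

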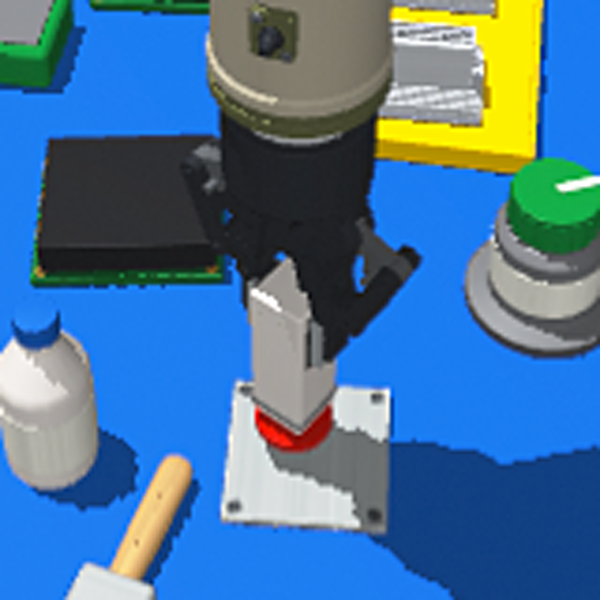

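The counter hangs upright just over the plate, with the red button at zoom (293,425). I nudge it toward the plate centre and press down in small steps.

```bash
python3 -m pendant '[[[-1,0.6,-1],[0,0,0],190],[[0,0,-0.4],[0,0,0],190],[[0,0,0],[0,0,0],190]]' 80; python3 -c "
from h import *;pose()";python3 -m pendant '[[[0,0,-0.4],[0,0,0],190],[[0,0,0],[0,0,0],190]]' 80; python3 -c "
from h import *;pose()"
```

```text
clock: 33.17
position: [0.5066, 0.3951, 0.0698]
ee_rot: [0.966, -0.257, 0.002, -0.001]
ft_force: [-0.1, -0.5, -2.0]
grip_width: 0.389
t 33.17 p [0.5066 0.3951 0.0698] xdir -29.8 z [ 0.005  0.001 -1.   ] f [-0.1 -0.5 -2. ] g 0.389 q [-1.2   0.55  0.62  1.61 -0.35  1.09 -1.01]
clock: 33.42
position: [0.507, 0.3956, 0.0663]
ee_rot: [0.966, -0.257, 0.003, -0.002]
ft_force: [-0.5, 0.7, -1.9]
grip_width: 0.388
t 33.42 p [0.507  0.3956 0.0663] xdir -29.8 z [ 0.006  0.002 -1.   ] f [-0.5  0.7 -1.9] g 0.388 q [-1.2   0.55  0.62  1.61 -0.35  1.08 -1.  ]
```

```bash
for i in 1 2 3; do python3 -m pendant '[[[0,0,-0.3],[0,0,0],190],[[0,0,-0.1],[0,0,0],190]]' 80 >/dev/null; python3 -c "
from h import *;pose()"; done
```

```text
t 33.67 p [0.5074 0.3958 0.0632] xdir -29.8 z [ 0.007  0.003 -1.   ] f [-2.3 -0.4  6. ] g 0.39 q [-1.19  0.56  0.62  1.62 -0.35  1.08 -1.  ]
t 33.92 p [0.5079 0.3961 0.0607] xdir -29.8 z [ 0.007  0.005 -1.   ] f [-3.1 -1.7  8.4] g 0.389 q [-1.19  0.56  0.62  1.62 -0.36  1.07 -1.  ]
t 34.17 p [0.5091 0.3967 0.0601] xdir -29.9 z [ 0.008  0.007 -1.   ] f [-4.  -2.2  9.7] g 0.39 q [-1.19  0.56  0.61  1.62 -0.36  1.07 -1.  ]
```

```bash
python3 -m pendant '[[[0,0,-0.4],[0,0,0],190],[[0,0,-0.4],[0,0,0],190]]' 80 ; python3 -m pendant '[[[0,0,-0.4],[0,0,0],190],[[0,0,-0.4],[0,0,0],190]]' 80; python3 -c "
from h import *;pose();c=cam('side');cv2.imwrite('pics/s11z.png',cv2.resize(c['pixels'][240:400,200:360,::-1],(600,600),interpolation=cv2.INTER_CUBIC))"
```

```text
clock: 34.42
position: [0.5103, 0.3986, 0.0594]
ee_rot: [0.966, -0.258, 0.003, -0.008]
ft_force: [-16.3, -10.3, 43.6]
grip_width: 0.389
clock: 34.67
position: [0.5111, 0.3992, 0.0594]
ee_rot: [0.966, -0.258, 0.002, -0.01]
ft_force: [-10.2, -5.9, 35.4]
grip_width: 0.386
t 34.67 p [0.5111 0.3992 0.0594] xdir -29.9 z [ 0.008  0.018 -1.   ] f [-10.2  -5.9  35.4] g 0.386 q [-1.18  0.56  0.61  1.61 -0.37  1.06 -0.99]
```

View pics/s11z.png

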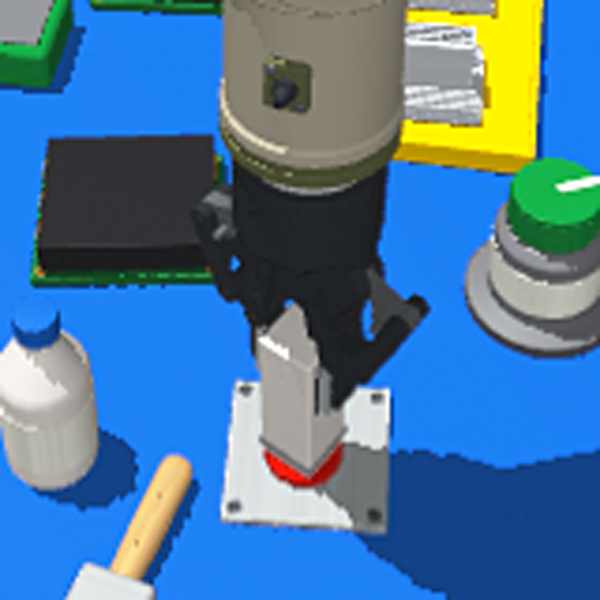

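The button is pushed home: 35–44 N, bottomed at TCP z 59.4 mm, and the view shows the red disc at (303,467) retracted against the plate. I lift and return along a wider arc.

```bash
python3 -m pendant '[[[0,0,1],[0,0,0],190],[[0,0,2],[-1.0,0.5,0],190],[[0,0,4],[0,0,0],190],[[0,0,4],[0,0,0],190],[[0,0,3],[0,0,0],190],[[2,-3,0],[0,0,0],190],[[3,-4,0],[0,0,0],190],[[3,-4,0],[0,0,0],190],[[3,-4,0],[0,0,0],190],[[2,-4,0],[0,0,0],190],[[0,0,0],[0,0,0],190]]' 60; python3 -c "
from h import *;pose()"
```

```text
clock: 36.1
position: [0.6434, 0.2019, 0.2023]
ee_rot: [0.966, -0.258, -0.0, 0.001]
ft_force: [-0.4, 0.4, -1.6]
grip_width: 0.39
t 36.1 p [0.6434 0.2019 0.2023] xdir -29.8 z [-0.001 -0.001 -1.   ] f [-0.4  0.4 -1.6] g 0.39 q [-0.86  0.53  0.72  1.37 -0.34  1.37 -0.66]
```

```bash
python3 -m pendant '[[[0.5,-5,0.3],[0,0,0],190],[[0.5,-5,0],[0,0,0],190],[[0.5,-5,0],[0,0,0],190],[[0,-5,0],[0,0,0],190],[[0,-5,0],[0,0,0],190],[[-0.5,-5,0],[0,0,0],190],[[-1,-5,0],[0,0,0],190],[[0,0,0],[0,0,0],190]]' 60; python3 -c "
from h import *;pose()"
```

```text
clock: 37.1
position: [0.6402, -0.1512, 0.2021]
ee_rot: [0.967, -0.254, -0.002, 0.0]
ft_force: [0.4, 1.4, -2.4]
grip_width: 0.385
t 37.1 p [ 0.6402 -0.1512  0.2021] xdir -29.4 z [-0.004  0.    -1.   ] f [ 0.4  1.4 -2.4] g 0.385 q [-0.39  0.51  0.79  1.42 -0.36  1.36 -0.1 ]
```

```bash
python3 -m pendant '[[[-1,-4,0],[0,-0.2,0],190],[[-1,-4,0],[0,0,0],190],[[-2,-4,0],[0,0,0],190],[[-2,-4,0],[0,0,0],190],[[-2.5,-4,0],[0,0,0],190],[[-2.5,-4,0],[0,0,0],190],[[0,0,0],[0,0,0],190],[[0,0,0],[0,0,0],190]]' 60; python3 -c "
from h import *;pose()"
```

```text
clock: 38.1
position: [0.5321, -0.3849, 0.1988]
ee_rot: [0.969, -0.247, -0.002, -0.003]
ft_force: [-0.1, 0.9, -1.8]
grip_width: 0.39
t 38.1 p [ 0.5321 -0.3849  0.1988] xdir -28.6 z [-0.002  0.006 -1.   ] f [-0.1  0.9 -1.8] g 0.39 q [-0.01  0.52  0.82  1.43 -0.38  1.36  0.33]
```

```bash
python3 -m pendant '[[[-1.5,-1.2,0],[-0.4,-0.1,0.6],190],[[0,0,-4],[0,0,0],190],[[0,0,-4],[0,0,0],190],[[0,0,-3],[0,0,0],190],[[0,0,0],[0,0,0],190]]' 60; python3 -c "
from h import *;pose()"
```

```text
clock: 38.72
position: [0.5168, -0.3952, 0.0865]
ee_rot: [0.971, -0.237, 0.001, 0.001]
ft_force: [0.1, 0.2, -1.2]
grip_width: 0.389
t 38.73 p [ 0.5168 -0.3952  0.0865] xdir -27.4 z [ 0.001 -0.003 -1.   ] f [ 0.1  0.2 -1.2] g 0.389 q [ 0.03  0.59  0.77  1.58 -0.44  1.15  0.41]
```

```bash
python3 -m pendant '[[[0,-0.2,-1],[0.2,0,-0.5],190],[[0,0,-0.7],[0,0,0],190],[[0,0,0],[0,0,0],190]]' 60; python3 -c "
from h import *;pose()"; python3 -m pendant '[[[0,0,-0.3],[0,0,0],190],[[0,0,0],[0,0,0],190]]' 60; python3 -c "
from h import *;pose();c=cam('side');cv2.imwrite('pics/s12z.png',cv2.resize(c['pixels'][100:220,240:360,::-1],(600,600),interpolation=cv2.INTER_CUBIC))"
```

```text
clock: 39.1
position: [0.5179, -0.3983, 0.0717]
ee_rot: [0.97, -0.241, 0.002, 0.0]
ft_force: [0.1, 0.2, -2.5]
grip_width: 0.391
t 39.1 p [ 0.5179 -0.3983  0.0717] xdir -27.9 z [ 0.005 -0.001 -1.   ] f [ 0.1  0.2 -2.5] g 0.391 q [ 0.04  0.61  0.76  1.58 -0.46  1.13  0.42]
clock: 39.35
position: [0.5183, -0.3987, 0.0695]
ee_rot: [0.97, -0.241, 0.003, 0.0]
ft_force: [-0.3, 0.2, -1.0]
grip_width: 0.386
t 39.35 p [ 0.5183 -0.3987  0.0695] xdir -27.9 z [ 0.006 -0.002 -1.   ] f [-0.3  0.2 -1. ] g 0.386 q [ 0.04  0.62  0.76  1.58 -0.46  1.12  0.42]
```

View pics/s12z.png

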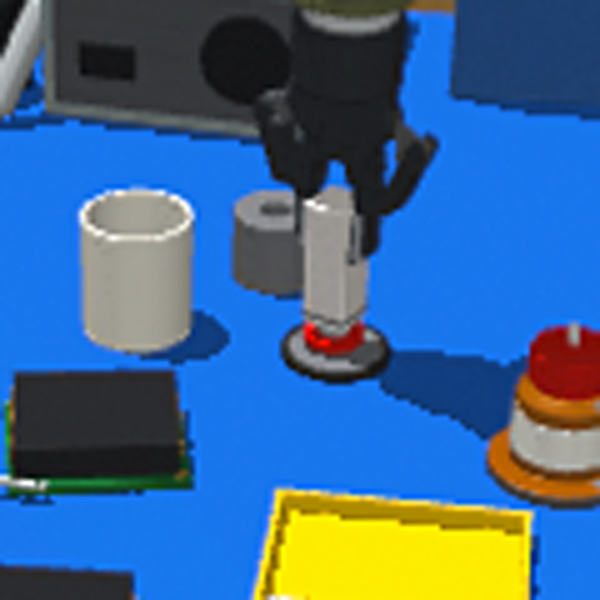

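The counter is just above its rest, centred on it (button at zoom (335,338)). I lower it until contact.

```bash
python3 -m pendant '[[[-0.2,0.1,-0.4],[0.1,0.3,0],190],[[0,0,0],[0,0,0],190]]' 60; python3 -c "
from h import *;pose()"; python3 -m pendant '[[[0,0,-0.2],[0,0,0],190],[[0,0,0],[0,0,0],190]]' 60; python3 -c "
from h import *;pose()"
```

```text
clock: 39.65
position: [0.5166, -0.398, 0.0662]
ee_rot: [0.97, -0.241, 0.001, 0.0]
ft_force: [-2.0, 1.0, 2.7]
grip_width: 0.385
t 39.65 p [ 0.5166 -0.398   0.0662] xdir -27.9 z [ 0.001 -0.001 -1.   ] f [-2.   1.   2.7] g 0.385 q [ 0.04  0.62  0.76  1.59 -0.46  1.12  0.42]
clock: 39.9
position: [0.5166, -0.3982, 0.0647]
ee_rot: [0.97, -0.241, 0.001, 0.0]
ft_force: [-0.6, 1.6, 4.1]
grip_width: 0.388
t 39.9 p [ 0.5166 -0.3982  0.0647] xdir -27.9 z [ 0.002 -0.001 -1.   ] f [-0.6  1.6  4.1] g 0.388 q [ 0.04  0.62  0.76  1.59 -0.46  1.12  0.42]
```

```bash
python3 -m pendant '[[[0,0,0.15],[0,0,0],190],[[0,0,0],[0,0,0],190],[[0,0,0],[0,0,0],120],[[0,0,0],[0,0,0],60],[[0,0,0],[0,0,0],0],[[0,0,0],[0,0,0],0],[[0,0,3],[0,0,0],0],[[0,0,4],[0,0,0],0],[[0,0,4],[0,0,0],0],[[0,0,3],[0,0,0],0],[[0,0,0],[0,0,0],0]]' 60; python3 -c "
from h import *;pose();c=cam('side');cv2.imwrite('pics/s13z.png',cv2.resize(c['pixels'][100:220,240:360,::-1],(600,600),interpolation=cv2.INTER_CUBIC))"
```

```text
clock: 41.28
position: [0.5157, -0.3976, 0.2095]
ee_rot: [0.97, -0.241, 0.0, 0.0]
ft_force: [0.7, -0.0, -0.5]
grip_width: 1.003
t 41.27 p [ 0.5157 -0.3976  0.2095] xdir -27.9 z [ 0.    -0.001 -1.   ] f [ 0.7 -0.  -0.5] g 1.003 q [ 0.    0.49  0.83  1.44 -0.37  1.37  0.36]
```

View pics/s13z.png

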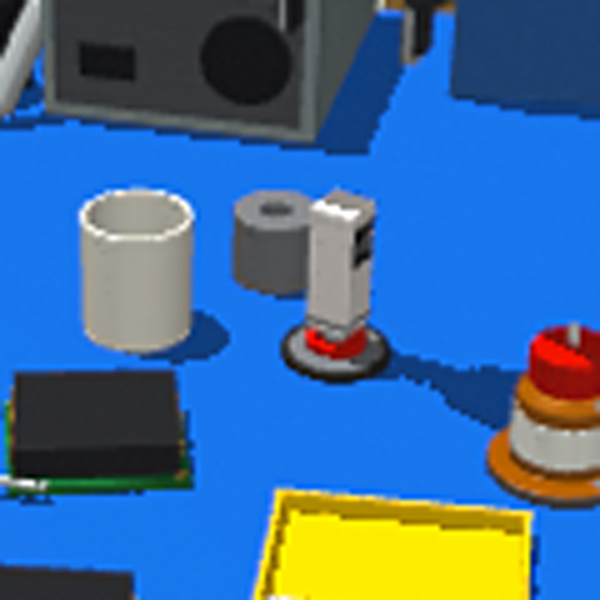

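The counter stands upright on its rest at zoom (340,260), and joint 3 is down to 0.83. Now back to the jar cap, winding the wrist on the way.

```bash
python3 -m pendant '[[[0,0,0],[0,0,10],0],[[0,0,0],[0,0,10],0],[[0,0,0],[0,0,10],0],[[0,0,0],[0,0,10],0],[[0,0,0],[0,0,10],0],[[0,0,0],[0,0,10],0],[[0,0,0],[0,0,10],0],[[0,0,0],[0,0,10],0],[[0,0,0],[0,0,0],0]]'; python3 -c "
from h import *;pose()"; python3 -m pendant '[[[-2,1.6,0],[0,0,0],0],[[-2,1.6,0],[0,0,0],0],[[-2,1.6,0],[0,0,0],0],[[-2,1.6,0],[0,0,0],0],[[0,0,0],[0,0,0],0]]'; python3 -c "
from h import *;pose()"
```

```text
clock: 42.45
position: [0.5118, -0.3929, 0.1949]
ee_rot: [0.888, 0.459, -0.007, -0.004]
ft_force: [0.6, 0.1, 0.4]
grip_width: 1.001
t 42.45 p [ 0.5118 -0.3929  0.1949] xdir 54.6 z [-0.016 -0.    -1.   ] f [0.6 0.1 0.4] g 1.001 q [ 0.18  0.43  0.55  1.45 -0.22  1.33  1.69]
clock: 43.08
position: [0.4281, -0.3258, 0.1904]
ee_rot: [0.894, 0.448, -0.009, -0.006]
ft_force: [0.7, -0.5, 0.3]
grip_width: 1.0
t 43.08 p [ 0.4281 -0.3258  0.1904] xdir 53.3 z [-0.022  0.003 -1.   ] f [ 0.7 -0.5  0.3] g 1.0 q [ 0.06  0.18  0.57  1.75 -0.09  1.26  1.58]
```

```bash
python3 -m pendant '[[[-1.8,1.4,0],[-0.2,-1.3,0],0],[[-1.8,1.3,0],[0,0,0],0],[[-1.8,1.3,-2],[0,0,0],0],[[-1.2,1,-2],[0,0,0],0],[[0,0,0],[0,0,0],0]]'; python3 -c "
from h import *;pose()"; python3 -m pendant '[[[0,0,-2],[0,0,0],0],[[0,0,0],[0,0,0],0]]'; python3 -c "
from h import *;pose()"
```

```text
clock: 43.7
position: [0.3622, -0.2754, 0.1482]
ee_rot: [0.897, 0.441, 0.0, 0.0]
ft_force: [0.0, -0.1, 0.4]
grip_width: 1.0
t 43.7 p [ 0.3622 -0.2754  0.1482] xdir 52.4 z [ 0.001 -0.    -1.   ] f [ 0.  -0.1  0.4] g 1.0 q [ 0.01 -0.01  0.54  2.01  0.    1.14  1.47]
clock: 43.95
position: [0.3643, -0.2769, 0.1293]
ee_rot: [0.898, 0.44, 0.001, 0.001]
ft_force: [0.2, -0.0, 0.3]
grip_width: 1.0
t 43.95 p [ 0.3643 -0.2769  0.1293] xdir 52.2 z [ 0.003 -0.001 -1.   ] f [ 0.2 -0.   0.3] g 1.0 q [ 0.02  0.02  0.55  2.03 -0.01  1.09  1.48]
```

Joint 3 is now a comfortable 0.55. I align over the cap at (357.5,−272) and go down.

```bash
python3 -m pendant '[[[-0.8,0.6,-2],[0,0.1,0],0],[[0,0,-2],[0,0,0],0],[[0,0,0],[0,0,0],0]]'; python3 -c "
from h import *;pose()"
```

```text
clock: 44.32
position: [0.3596, -0.2733, 0.0922]
ee_rot: [0.899, 0.438, 0.001, 0.003]
ft_force: [-0.1, -0.5, 0.1]
grip_width: 0.998
t 44.33 p [ 0.3596 -0.2733  0.0922] xdir 52.0 z [ 0.005 -0.004 -1.   ] f [-0.1 -0.5  0.1] g 0.998 q [ 0.02  0.06  0.55  2.08 -0.03  1.    1.49]
```

```bash
python3 -m pendant '[[[-0.2,0.1,-1.5],[0.2,0.3,0],0],[[-0.1,0.1,-1.3],[0,0,0],0],[[0,0,0],[0,0,0],0],[[0,0,0],[0,0,0],120],[[0,0,0],[0,0,0],170],[[0,0,0],[0,0,0],170],[[0,0,0],[0,0,0],170]]' 60; python3 -c "
from h import *;pose()"
```

```text
clock: 45.2
position: [0.3586, -0.2721, 0.0656]
ee_rot: [0.899, 0.438, 0.001, 0.001]
ft_force: [-0.2, -0.7, -2.6]
grip_width: 0.608
t 45.2 p [ 0.3586 -0.2721  0.0656] xdir 51.9 z [ 0.002 -0.001 -1.   ] f [-0.2 -0.7 -2.6] g 0.608 q [ 0.03  0.1   0.55  2.11 -0.07  0.94  1.52]
```

Gripped at 51.7 mm. Now 142° clockwise.

```bash
python3 -m pendant '[[[0,0,0],[0,0,-10],170],[[0,0,0],[0,0,-10],170],[[0,0,0],[0,0,-10],170],[[0,0,0],[0,0,-10],170],[[0,0,0],[0,0,-10],170],[[0,0,0],[0,0,-10],170],[[0,0,0],[0,0,0],170]]' 60; python3 -c "
from h import *;pose();print(manip.get_obs()['torque'])";python3 -m pendant '[[[0,0,0],[0,0,-10],170],[[0,0,0],[0,0,-10],170],[[0,0,0],[0,0,-10],170],[[0,0,0],[0,0,-10],170],[[0,0,0],[0,0,-10],170],[[0,0,0],[0,0,-10],170],[[0,0,0],[0,0,0],170]]' 60; python3 -c "
from h import *;pose();print(manip.get_obs()['torque'])"
```

```text
clock: 46.08
position: [0.3576, -0.2724, 0.0655]
ee_rot: [0.996, -0.086, -0.0, 0.001]
ft_force: [-0.3, 0.1, -0.3]
grip_width: 0.604
t 46.08 p [ 0.3576 -0.2724  0.0655] xdir -9.8 z [-0.001 -0.003 -1.   ] f [-0.3  0.1 -0.3] g 0.604 q [-0.05  0.11  0.63  2.11 -0.07  0.95  0.45]
[ 0.0560662   0.08725543 -0.10048892]
clock: 46.95
position: [0.3569, -0.2718, 0.0655]
ee_rot: [0.821, -0.571, -0.002, 0.001]
ft_force: [-1.1, 0.7, -0.3]
grip_width: 0.604
t 46.95 p [ 0.3569 -0.2718  0.0655] xdir -69.6 z [-0.004  0.001 -1.   ] f [-1.1  0.7 -0.3] g 0.604 q [-0.12  0.11  0.71  2.11 -0.09  0.95 -0.58]
[-0.04261067  0.19028975 -0.09483653]
```

```bash
python3 -m pendant '[[[0,0,0],[0,0,-10],170],[[0,0,0],[0,0,-6],170],[[0,0,0],[0,0,0],170]]' 60; python3 -c "
from h import *;pose();print(manip.get_obs()['torque'])";python3 -m pendant '[[[0,0,0],[0,0,-4],170],[[0,0,0],[0,0,-4],170]]' 60; python3 -c "
from h import *;pose();print(manip.get_obs()['torque'])"
```

```text
clock: 47.32
position: [0.3568, -0.2715, 0.0655]
ee_rot: [0.738, -0.674, -0.002, 0.0]
ft_force: [-1.4, 0.9, 0.8]
grip_width: 0.608
t 47.33 p [ 0.3568 -0.2715  0.0655] xdir -84.8 z [-0.003  0.003 -1.   ] f [-1.4  0.9  0.8] g 0.608 q [-0.14  0.11  0.73  2.11 -0.09  0.95 -0.84]
[-0.00460145  0.22324279 -0.17530443]
clock: 47.58
position: [0.3581, -0.2714, 0.0657]
ee_rot: [-0.694, 0.72, 0.001, 0.001]
ft_force: [3.8, -2.3, -6.4]
grip_width: 0.607
t 47.58 p [ 0.3581 -0.2714  0.0657] xdir -92.1 z [-0.001  0.002 -1.   ] f [ 3.8 -2.3 -6.4] g 0.607 q [-0.15  0.11  0.74  2.11 -0.1   0.95 -0.96]
[-0.34592943 -1.03221121  0.29679808]
```

```bash
python3 -m pendant '[[[0,0,0],[0,0,-4],170],[[0,0,0],[0,0,-4],170]]' 60; python3 -c "
from h import *;pose();print(manip.get_obs()['torque'])"
```

```text
clock: 47.82
position: [0.3601, -0.2718, 0.0659]
ee_rot: [-0.648, 0.762, -0.001, 0.001]
ft_force: [-1.9, -1.7, -1.5]
grip_width: 0.604
t 47.83 p [ 0.3601 -0.2718  0.0659] xdir -99.3 z [ 0.003 -0.001 -1.   ] f [-1.9 -1.7 -1.5] g 0.604 q [-0.17  0.11  0.76  2.11 -0.1   0.94 -1.09]
[-0.32920068  0.27769443  0.12389486]
```

End stop reached at about 151° total (the torque changed sign and the jaws slipped). I release, lift clear and look.

```bash
python3 -m pendant '[[[0,0,0],[0,0,0],0],[[0,0,0],[0,0,0],0],[[0,0,0],[0,0,0],0],[[0,0,4],[0,0,0],0],[[0,0,4],[0,0,0],0],[[0,0,4],[0,0,0],0],[[0,0,4],[0,0,0],0],[[1,3,2],[0,0,0],0],[[1,3,2],[0,0,0],0],[[1,3,1],[0,0,0],0],[[0,0,0],[0,0,0],0]]' 60; python3 - <<'E'
from h import *
pose()
c=cam("top","t5");s=cam("side","s14");im=c["pixels"][:,:,::-1]
a=cv2.resize(im[250:320,150:220],(400,400),interpolation=cv2.INTER_CUBIC)
b=cv2.resize(im[257:327,350:420],(400,400),interpolation=cv2.INTER_CUBIC)
cv2.imwrite("pics/caps5.png",np.hstack([a,b]))
E
```

```text
clock: 49.2
position: [0.3896, -0.18, 0.284]
ee_rot: [-0.656, 0.754, -0.002, 0.002]
ft_force: [-0.5, -0.9, -0.4]
grip_width: 1.001
t 49.2 p [ 0.3896 -0.18    0.284 ] xdir -97.9 z [ 0.006 -0.001 -1.   ] f [-0.5 -0.9 -0.4] g 1.001 q [-0.3  -0.21  0.55  1.87  0.11  1.45 -1.48]
```

View pics/t5.png

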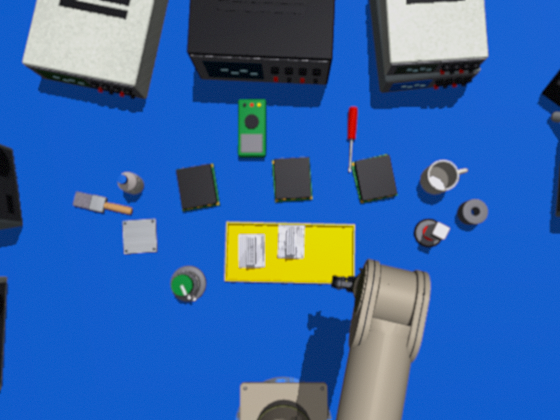

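View pics/caps5.png

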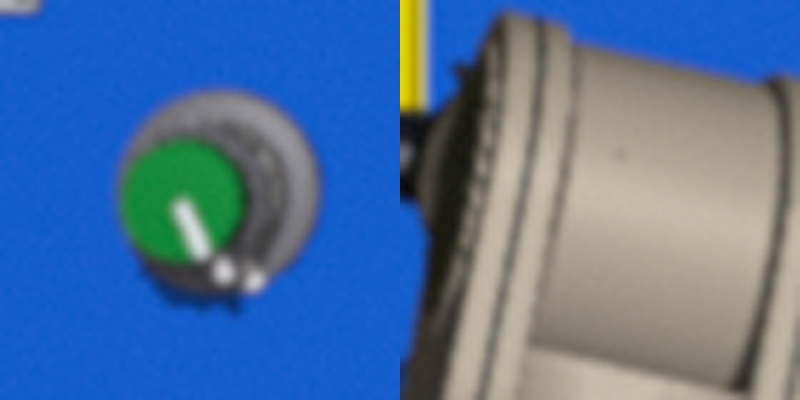

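View pics/s14.png

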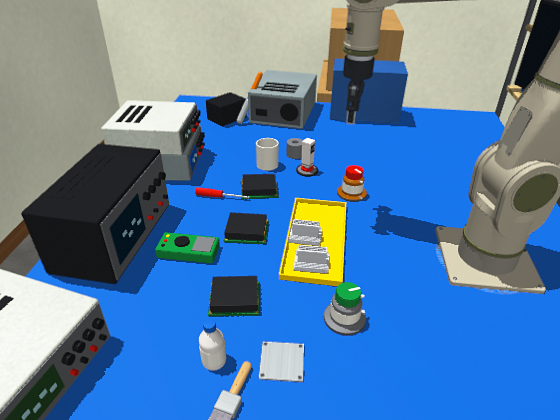

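The knock has come. Sink B now sits at top (291,242) instead of (295,252), shifted toward the tray's far wall. I'll measure both sinks in the tray.

```bash
python3 - <<'E'
from h import *
c=cam("top");P=cloud(c);P[np.isnan(P)]=0
s=cam("side");Q=cloud(s);Q[np.isnan(Q)]=0
hsv=cv2.cvtColor(c["pixels"],cv2.COLOR_RGB2HSV).astype(int);S,V=hsv[...,1],hsv[...,2]
for nm,(u,v) in dict(A=(250,251),B=(291,242)).items():
    w=np.zeros(S.shape,bool);w[v-26:v+27,u-19:u+20]=1
    m=(w&(S<80)&(V>100)).astype(np.uint8)
    k,_=cv2.findContours(m,0,2);k=max(k,key=cv2.contourArea)
    print(nm,"base",cv2.minAreaRect(plane(c,k.reshape(-1,2),.016)[:,:2].astype(np.float32)*1000))
    for lo,hi in ((.04,.075),):
        mm=w&(P[...,2]>lo)&(P[...,2]<hi);print("rib",rect(P,mm))
        for n,X in (("top",P[mm]),):
            X=X[X[:,2]>np.median(X[:,2])-.008];A=np.c_[X[:,:2],np.ones(len(X))];print(n,"plane fit slopes",np.linalg.lstsq(A,X[:,2],rcond=None)[0][:2],np.median(X[:,2]))
im=c["pixels"][:,:,::-1]
cv2.imwrite("pics/tray5.png",np.hstack([cv2.resize(im[215:290,220:320],(400,300),interpolation=cv2.INTER_CUBIC),cv2.resize(s["pixels"][190:290,270:370,::-1],(300,300),interpolation=cv2.INTER_CUBIC)]))
E
```

```text
A base ((465.7987365722656, 85.01912689208984), (89.76300811767578, 68.26988220214844), 0.13564735651016235)
rib (465, 85, 72, 24, 0.3, 275, [464, 86])
top plane fit slopes [0.00033525 0.01696109] 0.053608224511921376
B base ((490.9906005859375, -21.622169494628906), (70.28209686279297, 90.2921142578125), 87.70223999023438)
rib (490, -23, 74, 24, -2.4, 247, [490, -23])
top plane fit slopes [ 0.00781348 -0.01493812] 0.053903548057501194
```

View pics/tray5.png

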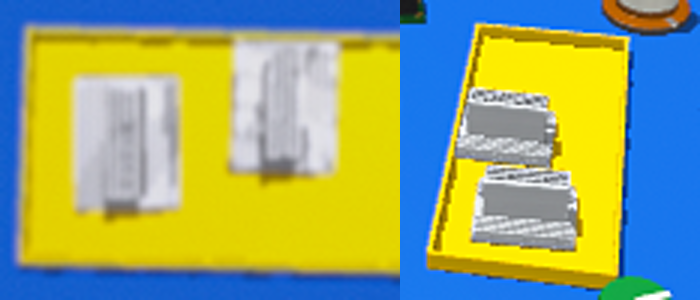

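Sink B was pushed about 30 mm to (491,−22). It still lies flat inside the rim: rib top at 53.9 mm against the 54 mm expected, slopes under 0.02, and 31 mm off in tray x against the 60 mm allowed. It meets the spec, so I leave it. Now I clear the view to check the jar cap.

```bash
python3 -m pendant '[[[0,4,0],[0,0,0],0],[[0,4,0],[0,0,0],0],[[0,5,0],[0,0,0],0],[[0,5,0],[0,0,0],0],[[0,5,0],[0,0,0],0],[[0,5,0],[0,0,0],0],[[0,5,0],[0,0,0],0],[[0,0,0],[0,0,0],0]]'; python3 - <<'E'
from h import *
pose()
c=cam("top","t6");P=cloud(c);P[np.isnan(P)]=0
hsv=cv2.cvtColor(c["pixels"],cv2.COLOR_RGB2HSV).astype(int);H,S,V=[hsv[...,i] for i in range(3)]
for nm,(u,v),ctr in (("jar",(386,292),(357.5,-272)),("tub",(185,284),(377,257.8))):
    w=np.zeros(H.shape,bool);w[v-25:v+26,u-25:u+26]=1
    wh=(S<80)&(V>130)&w
    n,l,s,ce=cv2.connectedComponentsWithStats(wh.astype(np.uint8))
    for i in range(1,n):
        if s[i,4]<3: continue
        z=np.median(P[...,2][l==i]);p=plane(c,[ce[i]],z)[0,:2]*1000-ctr
        print(nm,ce[i].round(1),s[i,4],round(z*1000),"ang",round(np.degrees(np.arctan2(p[1],p[0]))),"r",round(np.hypot(*p)))
w=np.zeros(H.shape,bool);w[215:250,424:456]=1
m=(w&(S<50)&(V>185)).astype(np.uint8)
n,l,st,ce=cv2.connectedComponentsWithStats(m);i=1+np.argmax(st[1:,4]);print("counter",plane(c,[ce[i]],.118)[0]*1000, np.median(P[...,2][l==i]))
for lo,hi in ((.02,.05),):
    m=boxm(P,.58,.72,-.33,.31,lo,hi);n,l,s,ce=cv2.connectedComponentsWithStats(m.astype(np.uint8))
    for i in range(1,n):
        if s[i,4]>200: print("mod",rect(P,l==i))
im=c["pixels"][:,:,::-1]
a=cv2.resize(im[250:320,150:220],(400,400),interpolation=cv2.INTER_CUBIC)
b=cv2.resize(im[257:327,350:420],(400,400),interpolation=cv2.INTER_CUBIC)
cv2.imwrite("pics/caps6.png",np.hstack([a,b]))
E
```

```text
clock: 50.4
position: [0.3859, 0.1498, 0.2803]
ee_rot: [-0.649, 0.761, -0.001, 0.0]
ft_force: [-0.7, -0.5, -0.6]
grip_width: 0.996
t 50.4 p [0.3859 0.1498 0.2803] xdir -99.0 z [ 0.001 -0.    -1.   ] f [-0.7 -0.5 -0.6] g 0.996 q [-0.54 -0.17  0.05  1.88  0.01  1.43 -2.22]
jar [382.5 273. ] 8 3 ang 1 r 47
jar [384.3 297. ] 32 92 ang 134 r 16
jar [373.7 300.7] 30 15 ang 134 r 38
tub [183.1 291. ] 1724 678 ang -80 r 123
counter [ 515.09589106 -401.45520545  118.        ] 0.11741169976372312
mod (664, -253, 116, 97, 10.5, 1467, [662, -252])
mod (663, -26, 113, 96, 2.5, 1427, [662, -26])
mod (641, 236, 116, 96, 10.1, 1465, [641, 235])
```

View pics/caps6.png

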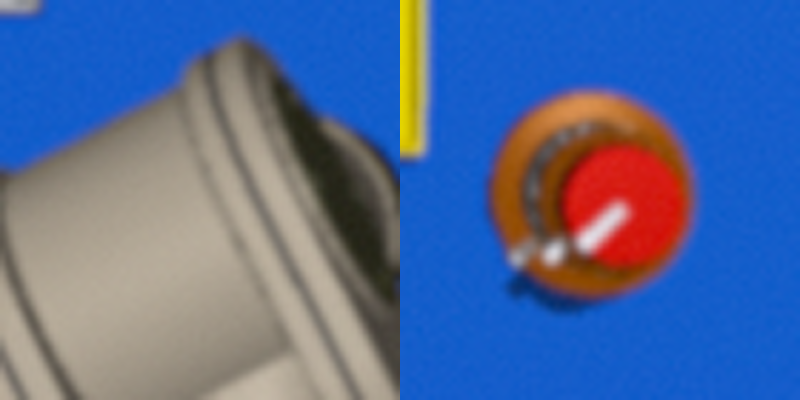

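View pics/t6.png

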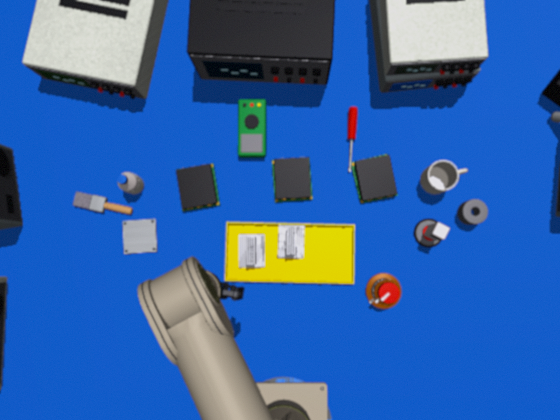

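```bash
python3 - <<'E'
from h import *
c=cam("top")
for nm,f,(u,v),ctr in (("jar","t6",(386,292),(357.5,-272)),("tub","t5",(185,284),(377,257.8)),("jar0","top0",(386,292),(357.5,-272)),("tub0","top0",(185,284),(377,257.8))):
    im=cv2.imread(f"pics/{f}.png");hsv=cv2.cvtColor(im,cv2.COLOR_BGR2HSV).astype(int)
    for thr in (60,90):
        w=np.zeros(im.shape[:2],bool);w[v-22:v+23,u-22:u+23]=1
        n,l,s,ce=cv2.connectedComponentsWithStats((w&(hsv[...,1]<thr)&(hsv[...,2]>140)).astype(np.uint8))
        for i in range(1,n):
            if s[i,4]<5: continue
            yy,xx=np.nonzero(l==i)
            for z in (.094,.066):
                p=plane(c,np.c_[xx,yy],z)[:,:2]*1000-ctr;m=p.mean(0);r=np.hypot(*m)
                if (z>.09 and r<26) or (z<.07 and 28<r<45):
                    e=np.linalg.svd(p-m)[2][0];e*=np.sign(e@m)
                    print(nm,thr,z,s[i,4],"centroid ang",round(np.degrees(np.arctan2(*m[::-1]))),"r",round(r),"pca",round(np.degrees(np.arctan2(e[1],e[0]))))
E
```

```text
jar 60 0.094 20 centroid ang 132 r 16 pca 133
jar 60 0.066 12 centroid ang 129 r 36 pca 122
jar 90 0.094 33 centroid ang 133 r 16 pca 132
jar 90 0.066 14 centroid ang 130 r 37 pca 122
tub 60 0.094 34 centroid ang -159 r 13 pca -155
tub 60 0.066 11 centroid ang -156 r 34 pca -163
tub 90 0.094 43 centroid ang -160 r 12 pca -155
tub 90 0.066 11 centroid ang -156 r 34 pca -163
jar0 60 0.094 22 centroid ang -89 r 16 pca -90
jar0 60 0.066 12 centroid ang 129 r 36 pca 122
jar0 90 0.094 42 centroid ang -89 r 17 pca -89
jar0 90 0.066 13 centroid ang 129 r 36 pca 110
tub0 60 0.094 35 centroid ang -46 r 13 pca -54
tub0 60 0.066 11 centroid ang -156 r 34 pca -163
tub0 90 0.094 42 centroid ang -47 r 13 pca -53
tub0 90 0.066 11 centroid ang -156 r 34 pca -163
```

Jar line 132–133° against mark 129–130°; tub line −155 to −160° against mark −156°. Both are within the measuring error and well inside the 7° tolerance. The counter is 4 mm off the rest centre, the modules haven't moved, and the gripper is clear.

```bash
python3 -m pendant '[[[0,0,0],[0,0,0],0],[[0,0,0],[0,0,0],0]]' && python3 -c "
from h import *
pose();print(manip.hand_in())"
```

```text
clock: 50.75
position: [0.3871, 0.1441, 0.2805]
ee_rot: [-0.646, 0.764, -0.001, 0.0]
ft_force: [-0.3, 0.0, 0.4]
grip_width: 1.001
t 50.75 p [0.3871 0.1441 0.2805] xdir -99.6 z [ 0.001 -0.001 -1.   ] f [-0.3  0.   0.4] g 1.001 q [-0.54 -0.17  0.06  1.88  0.01  1.44 -2.22]
the job is handed in; nothing more can be done
None
```

The job is done and handed in at about 51 s of the 208 s allowed; no verdict is reported.

- **Heat sinks:** Only A and B were present. Both were slid level off their modules, with no lift until they were clear, and laid in the tray. After I placed sink B, a knock moved it about 30 mm, so it now sits against the tray's far wall. It is still flat and inside the rim (31 mm off centre where 60 mm is allowed), so I left it.
- **Tally counter:** I pressed its button to the bottom against the steel plate, with the wrist force reaching 35–44 N. That was more than needed, but well under the 120 N wrist limit. The counter now stands upright about 4 mm from the centre of its rest.
- **Caps:** I turned both caps to their end stops. The lines stand over the marks to within about 3–4°, which is about as fine as the picture resolves; the limit is 7°. The jar's stop showed less clearly in the torque than the tub's, and I did not tighten it again.
- **Everything else:** The three modules measured the same as at the start. The bystanders looked unmoved in the last picture; I did not measure them again.

**Disagreements and limits:**
- The fingertips were 10–25 mm behind the reported TCP instead of 17 mm ahead of it. I worked from my own measurement of this, after one first grip of the tub cap that closed above it.
- Joint 3 came close to its limit (1.29 of 1.34 rad) while I carried the counter.

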